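# Put the bottle openers away on the keeper rack

## Task

Put the bottle openers away on the white rack: swing the rack's keeper bar up until it stands upright, then hang every opener on the counter by its ring eye, one to a hook, so that it hangs straight down and still. When all are hung, swing the keeper bar down again until it is fully home in its catches, and leave the corkscrew, the jar grip and the crown caps where they are.

Things in the scene. Friction and masses are not known exactly. Their poses are not given: they have to be found in the camera images.
- opener_steel: bottle opener, silver-grey handle (may be absent), 90 g, 148 mm long. Origin: centre of its straight handle (80 long on its x axis, 18 wide, 14 thick on z). Wire ring eye at the +x end; flat steel head (34 x 30 x 8 mm, centre x = -55 mm) at the other. Same on both faces. Starts flat on the counter, origin 7 mm up. Centre of mass about x = -9 mm.
- eye_steel (a point): centre of the ring eye of the silver-grey opener, 58 mm from the handle centre along +x; inner diameter 24 mm, wire 6 mm thick, outer diameter 36 mm
- opener_gold: bottle opener, gold-lacquered handle (may be absent), 90 g, 148 mm long. Origin: centre of its straight handle (80 long on its x axis, 18 wide, 14 thick on z). Wire ring eye at the +x end; flat steel head (34 x 30 x 8 mm, centre x = -55 mm) at the other. Same on both faces. Starts flat on the counter, origin 7 mm up. Centre of mass about x = -9 mm.
- eye_gold (a point): centre of the ring eye of the gold-lacquered opener, 58 mm from the handle centre along +x; inner diameter 24 mm, wire 6 mm thick, outer diameter 36 mm
- opener_olive: bottle opener, olive-green handle (may be absent), 90 g, 148 mm long. Origin: centre of its straight handle (80 long on its x axis, 18 wide, 14 thick on z). Wire ring eye at the +x end; flat steel head (34 x 30 x 8 mm, centre x = -55 mm) at the other. Same on both faces. Starts flat on the counter, origin 7 mm up. Centre of mass about x = -9 mm.
- eye_olive (a point): centre of the ring eye of the olive-green opener, 58 mm from the handle centre along +x; inner diameter 24 mm, wire 6 mm thick, outer diameter 36 mm
- opener_blue: bottle opener, blue handle (may be absent), 90 g, 148 mm long. Origin: centre of its straight handle (80 long on its x axis, 18 wide, 14 thick on z). Wire ring eye at the +x end; flat steel head (34 x 30 x 8 mm, centre x = -55 mm) at the other. Same on both faces. Starts flat on the counter, origin 7 mm up. Centre of mass about x = -9 mm.
- eye_blue (a point): centre of the ring eye of the blue opener, 58 mm from the handle centre along +x; inner diameter 24 mm, wire 6 mm thick, outer diameter 36 mm
- opener_black: bottle opener, black handle (may be absent), 90 g, 148 mm long. Origin: centre of its straight handle (80 long on its x axis, 18 wide, 14 thick on z). Wire ring eye at the +x end; flat steel head (34 x 30 x 8 mm, centre x = -55 mm) at the other. Same on both faces. Starts flat on the counter, origin 7 mm up. Centre of mass about x = -9 mm.
- eye_black (a point): centre of the ring eye of the black opener, 58 mm from the handle centre along +x; inner diameter 24 mm, wire 6 mm thick, outer diameter 36 mm
- rack: fixed white steel rack on the counter, 390 mm wide (y), yaw within 0.2 rad. Origin on the counter under the front face of its plate; -x faces the robot. Plate: x 0 to 18 mm, 370 wide, 165 to 212 mm up; end posts at y = +-190 mm, 245 mm high. Five J-hooks on the front, 70 mm apart, point up at their tips; open below, so openers hang free of the counter.
- hook1 (a point): bottom corner (wire axis) of J-hook 1: x -34, y -140, z 190 mm in the rack frame, axes as the rack. Wire 7 mm thick: from the plate 34 mm out to here, then up to a tip 8 mm further out (-x) and 28 mm higher. Throat between tip and plate 30 mm. A hung eye's centre rests about 9 mm below this point, handle straight down; it swings for a few seconds first.
- hook2 (a point): bottom corner (wire axis) of J-hook 2: x -34, y -70, z 190 mm in the rack frame, axes as the rack. Wire 7 mm thick: from the plate 34 mm out to here, then up to a tip 8 mm further out (-x) and 28 mm higher. Throat between tip and plate 30 mm. A hung eye's centre rests about 9 mm below this point, handle straight down; it swings for a few seconds first.
- hook3 (a point): bottom corner (wire axis) of J-hook 3: x -34, y 0, z 190 mm in the rack frame, axes as the rack. Wire 7 mm thick: from the plate 34 mm out to here, then up to a tip 8 mm further out (-x) and 28 mm higher. Throat between tip and plate 30 mm. A hung eye's centre rests about 9 mm below this point, handle straight down; it swings for a few seconds first.
- hook4 (a point): bottom corner (wire axis) of J-hook 4: x -34, y 70, z 190 mm in the rack frame, axes as the rack. Wire 7 mm thick: from the plate 34 mm out to here, then up to a tip 8 mm further out (-x) and 28 mm higher. Throat between tip and plate 30 mm. A hung eye's centre rests about 9 mm below this point, handle straight down; it swings for a few seconds first.
- hook5 (a point): bottom corner (wire axis) of J-hook 5: x -34, y 140, z 190 mm in the rack frame, axes as the rack. Wire 7 mm thick: from the plate 34 mm out to here, then up to a tip 8 mm further out (-x) and 28 mm higher. Throat between tip and plate 30 mm. A hung eye's centre rests about 9 mm below this point, handle straight down; it swings for a few seconds first.
- keeper (a joint): angle of the keeper bail (rad): 0 = closed, bar lying in its two saddle catches 4 mm above the hook tips (stop); grows as it swings up and back; 1.57 = standing straight up; 1.95 = rear stop. Stiff hinge (about 0.1 N m): it stays where it is left. At the start it is shut or a little ajar.
- keeper_grip (a point): centre of the red round grip (16 mm diameter, 44 mm long along the rack's y) in the middle of the keeper's 8 mm steel bar, which is 400 mm long; side arms 75 mm long run from the bar to the hinge. It moves with the keeper.
- keeper_hinge (a point): middle of the keeper's hinge axis, which runs along the rack's y; at x = 30, z = 230 mm in the rack frame; the grip travels a 75 mm arc about it, from the robot's side (closed) to above
- corkscrew: bystander: smoky-grey plastic lever-pull corkscrew lying down, 195 x 34 x 46 mm, origin under its middle
- jar_grip: bystander: round olive-green bakelite jar grip, 90 mm diameter, 28 high, origin under its centre
- cap1: bystander: gold-lacquered steel crown cap, 32 mm diameter, 7 high, origin under its centre
- cap2: bystander: gold-lacquered steel crown cap, 32 mm diameter, 7 high, origin under its centre
Mind the look-alikes: they are no part of the job. Leave any red or turquoise look-alike of the opener_steel alone.

How it is judged:
On the way, in this order (a step that is already met when the one before it is completed fails the run):
1. the keeper bar is raised upright (beyond 1.2 rad) (value of joint keeper above 1.2 rad), for 0.2 s.
2. every opener hangs by its eye on a hook of its own, with the keeper still open (beyond 0.6 rad) (((distance between eye_steel and hook1 below 0.024 m and z of eye_steel in the frame of hook1 below 0 m) or (distance between eye_steel and hook2 below 0.024 m and z of eye_steel in the frame of hook2 below 0 m) or (distance between eye_steel and hook3 below 0.024 m and z of eye_steel in the frame of hook3 below 0 m) or (distance between eye_steel and hook4 below 0.024 m and z of eye_steel in the frame of hook4 below 0 m) or (distance between eye_steel and hook5 below 0.024 m and z of eye_steel in the frame of hook5 below 0 m)) and height (world z) of each of opener_steel, opener_gold, opener_olive, opener_blue, opener_black below 0.165 m and ((distance between eye_gold and hook1 below 0.024 m and z of eye_gold in the frame of hook1 below 0 m) or (distance between eye_gold and hook2 below 0.024 m and z of eye_gold in the frame of hook2 below 0 m) or (distance between eye_gold and hook3 below 0.024 m and z of eye_gold in the frame of hook3 below 0 m) or (distance between eye_gold and hook4 below 0.024 m and z of eye_gold in the frame of hook4 below 0 m) or (distance between eye_gold and hook5 below 0.024 m and z of eye_gold in the frame of hook5 below 0 m)) and ((distance between eye_olive and hook1 below 0.024 m and z of eye_olive in the frame of hook1 below 0 m) or (distance between eye_olive and hook2 below 0.024 m and z of eye_olive in the frame of hook2 below 0 m) or (distance between eye_olive and hook3 below 0.024 m and z of eye_olive in the frame of hook3 below 0 m) or (distance between eye_olive and hook4 below 0.024 m and z of eye_olive in the frame of hook4 below 0 m) or (distance between eye_olive and hook5 below 0.024 m and z of eye_olive in the frame of hook5 below 0 m)) and ((distance between eye_blue and hook1 below 0.024 m and z of eye_blue in the frame of hook1 below 0 m) or (distance between eye_blue and hook2 below 0.024 m and z of eye_blue in the frame of hook2 below 0 m) or (distance between eye_blue and hook3 below 0.024 m and z of eye_blue in the frame of hook3 below 0 m) or (distance between eye_blue and hook4 below 0.024 m and z of eye_blue in the frame of hook4 below 0 m) or (distance between eye_blue and hook5 below 0.024 m and z of eye_blue in the frame of hook5 below 0 m)) and ((distance between eye_black and hook1 below 0.024 m and z of eye_black in the frame of hook1 below 0 m) or (distance between eye_black and hook2 below 0.024 m and z of eye_black in the frame of hook2 below 0 m) or (distance between eye_black and hook3 below 0.024 m and z of eye_black in the frame of hook3 below 0 m) or (distance between eye_black and hook4 below 0.024 m and z of eye_black in the frame of hook4 below 0 m) or (distance between eye_black and hook5 below 0.024 m and z of eye_black in the frame of hook5 below 0 m)) and distance between eye_steel and eye_gold above 0.04 m and distance between each of eye_steel, eye_gold and eye_olive above 0.04 m and distance between each of eye_steel, eye_gold, eye_olive and eye_blue above 0.04 m and distance between each of eye_steel, eye_gold, eye_olive, eye_blue and eye_black above 0.04 m and value of joint keeper above 0.6 rad), for 0.3 s.
3. the keeper bar is down in its catches (value of joint keeper below 0.08 rad), for 0.2 s.
At the end, for the whole second after the job is handed in: Every opener present hangs on a hook of its own (eye centre below and within 24 mm of the hook point, handle centre below 165 mm, slower than 0.05 m/s) and the keeper is within 0.08 rad of closed (((distance between eye_steel and hook1 below 0.024 m and z of eye_steel in the frame of hook1 below 0 m) or (distance between eye_steel and hook2 below 0.024 m and z of eye_steel in the frame of hook2 below 0 m) or (distance between eye_steel and hook3 below 0.024 m and z of eye_steel in the frame of hook3 below 0 m) or (distance between eye_steel and hook4 below 0.024 m and z of eye_steel in the frame of hook4 below 0 m) or (distance between eye_steel and hook5 below 0.024 m and z of eye_steel in the frame of hook5 below 0 m)) and height (world z) of each of opener_steel, opener_gold, opener_olive, opener_blue, opener_black below 0.165 m and ((distance between eye_gold and hook1 below 0.024 m and z of eye_gold in the frame of hook1 below 0 m) or (distance between eye_gold and hook2 below 0.024 m and z of eye_gold in the frame of hook2 below 0 m) or (distance between eye_gold and hook3 below 0.024 m and z of eye_gold in the frame of hook3 below 0 m) or (distance between eye_gold and hook4 below 0.024 m and z of eye_gold in the frame of hook4 below 0 m) or (distance between eye_gold and hook5 below 0.024 m and z of eye_gold in the frame of hook5 below 0 m)) and ((distance between eye_olive and hook1 below 0.024 m and z of eye_olive in the frame of hook1 below 0 m) or (distance between eye_olive and hook2 below 0.024 m and z of eye_olive in the frame of hook2 below 0 m) or (distance between eye_olive and hook3 below 0.024 m and z of eye_olive in the frame of hook3 below 0 m) or (distance between eye_olive and hook4 below 0.024 m and z of eye_olive in the frame of hook4 below 0 m) or (distance between eye_olive and hook5 below 0.024 m and z of eye_olive in the frame of hook5 below 0 m)) and ((distance between eye_blue and hook1 below 0.024 m and z of eye_blue in the frame of hook1 below 0 m) or (distance between eye_blue and hook2 below 0.024 m and z of eye_blue in the frame of hook2 below 0 m) or (distance between eye_blue and hook3 below 0.024 m and z of eye_blue in the frame of hook3 below 0 m) or (distance between eye_blue and hook4 below 0.024 m and z of eye_blue in the frame of hook4 below 0 m) or (distance between eye_blue and hook5 below 0.024 m and z of eye_blue in the frame of hook5 below 0 m)) and ((distance between eye_black and hook1 below 0.024 m and z of eye_black in the frame of hook1 below 0 m) or (distance between eye_black and hook2 below 0.024 m and z of eye_black in the frame of hook2 below 0 m) or (distance between eye_black and hook3 below 0.024 m and z of eye_black in the frame of hook3 below 0 m) or (distance between eye_black and hook4 below 0.024 m and z of eye_black in the frame of hook4 below 0 m) or (distance between eye_black and hook5 below 0.024 m and z of eye_black in the frame of hook5 below 0 m)) and linear speed of each of opener_steel, opener_gold, opener_olive, opener_blue, opener_black below 0.05 m/s and distance between eye_steel and eye_gold above 0.04 m and distance between each of eye_steel, eye_gold and eye_olive above 0.04 m and distance between each of eye_steel, eye_gold, eye_olive and eye_blue above 0.04 m and distance between each of eye_steel, eye_gold, eye_olive, eye_blue and eye_black above 0.04 m and value of joint keeper below 0.08 rad); the robot touches nothing.
It fails at once if the corkscrew is moved more than 40 mm (distance of corkscrew from where it was at the start of the episode above 0.04 m).
It fails at once if the jar grip is moved more than 40 mm (distance of jar_grip from where it was at the start of the episode above 0.04 m).
It fails at once if the first crown cap is moved more than 40 mm (distance of cap1 from where it was at the start of the episode above 0.04 m).
It fails at once if the second crown cap is moved more than 40 mm (distance of cap2 from where it was at the start of the episode above 0.04 m).
Of opener_steel, opener_gold, opener_olive, opener_blue, opener_black only 3 to 5 are there at a start; the rules pass over those that are not, and their reading is None.
At some moment in a run one of opener_steel, opener_gold, opener_olive, opener_blue, opener_black may be knocked a few centimetres aside while the robot is not near it.
Once in a run the grip may slacken for a moment while it holds something.
It also fails if it takes over 210 s, if anything falls off the work surface, if the arm or the gripper's body presses on something with over 40 N, if the wrist force passes 120 N, or if a joint passes its speed limit or range.

## Robot

A 6-joint arm with a two-finger parallel gripper is mounted at the origin on the work surface. World frame = base frame: x ahead of the robot, y to its left, z up, the work surface at z = 0. Lengths are in m, angles in rad, forces in N, time in s.
With the tool pointing down it reaches from about 0.35 to 0.925 m from the base axis. Payload 6.4 kg.
Tool frame: the origin (TCP) lies at the centre of the arm's flange, where the gripper is bolted on; the fingertips stand 173 mm ahead of it and the grasp point (between the pads) lies 155 mm ahead of it; z points along the fingers, y is the direction in which the jaws open and shut (so a half turn about z gives the same grasp; the last joint's range is limited). The gripper opens to 85 mm and grips with 20 to 120 N. Pads are 22 mm wide; open, the fingers measure 114 mm over their backs; the gripper's body (76 mm by 85 mm) begins 54 mm behind the grasp point. The pads swing forward as they close: fully open they stand 13 mm farther back than shut.
Start: joints at [0.945, 0.245, 1.558, -0, 1.339, -0.174], TCP at [0.284, 0.585, 0.405] pointing down, gripper open.
Joint ranges: [-3.13, 3.13], [-1.02, 2.26], [0.13, 2.54], [-0.95, 4.09], [0.21, 2.88], [-2.74, 2.74]. Speed limits (rad/s): [2.57, 2.57, 3.14, 3.14, 3.14, 3.14].

## Interface

Orientations are given as [roll, pitch, yaw] about the fixed x, y, z axes, in that order (R = Rz(yaw) Ry(pitch) Rx(roll)).
In Python, from rig import * gives the robot as it stands.
- The arm moves only by the tool servo_tool, never from a script. Its argument "targets" is a list of rows, each a list of 7 numbers: the finger opening in cm, from 0 to 8.54, then the shift along the world's x, y, z in cm, then the turn, a rotation vector about the world's x, y, z in rad. A call has 1 to 20 rows; each row shifts and turns the commanded pose from where the row before left it; what a row does not reach is not made up. A row lasts 1/8 s, in which the tool goes at most 62.5 mm and 10.7 degrees, less where a joint would pass 70% of its speed; a pose out of reach is approached as far as the arm can. A call is refused whole if a number of a shift passes 6.25 or a number of a turn 0.188, either way. A call with a gripper value outside its range is refused whole. The fingers move at their own pace and stop on an object; "squeeze" is the grip in N (left out, the last holds). Time passes only in rows, so rows that do not move let the fingers close. It gives the time, the measured TCP pose, the force and the opening at its end, in the units of the state.
- read_state(): the state, without advancing time (a new reading comes with each control period).
- capture(name): name is "side" or "top" or "wrist"; returns the picture (420x560x3 uint8, red, green, blue); there is no depth.
- camera_params(name): a dict with "fx", "fy", "cx", "cy" (pixels), "D" ([k1, k2, p1, p2, k3] as OpenCV has them; the pictures are not rectified), "eye" and "attitude" of the camera in the world. Camera axes: x right, y up, looking along -z (the intrinsics and any distortion apply to the point x, -y, -z); pixel columns grow to the right and rows downward; lengths in m; the calibration is good to about 2 mm. A picture is of the moment at which its call begins: read the wrist's pose just before it. camera_params takes no time and is no camera call; for the wrist camera it gives the pose at the moment of the call.
- hand_in(): hands the job in, once; it reports no verdict.
The state is a dict: "time_s": time; "qpos": joint angles; "joint_velocities": joint speeds; "tau": joint torques, N m; "eef_pos": TCP position; "ee_rot": TCP orientation; "wrist_force": force on the tool from outside, world axes, zero at the start; "torque": the same for the moment, N m; "grip_width": opening from 0.0 (shut) to 1.0 (fully open).
Only numpy, scipy, OpenCV 4.12 (cv2) and the standard library are available. Lean on these libraries where they do the work, as an engineer would, in place of code of your own. Each camera call takes 0.05 s, during which the arm holds its last target.

## Working session

There is one attempt and no reset: what is moved stays moved. The work goes in short steps, Python scripts to look and compute and a tool call to move; the robot and the scene stay as the last step left them, time stands still between calls to the robot, and variables do not carry over. Pictures are saved under pics/ and viewed, and the job is handed in when it is done.

Besides the shell and the picture viewer there is one more tool, called after "Emit:" as name(argument=value, ...) on one line, values as JSON. servo_tool: Moves the arm, as the interface text tells. Its arguments: {"type":"object","properties":{"targets":{"type":"array"},"squeeze":{"type":"number"}},"required":["targets"]}

```bash
ls -la; mkdir -p pics; python3 - <<'E'
from rig import *
import cv2
print(read_state())
for n in ["side","top","wrist"]:
    p=camera_params(n); print(n,p)
    im=capture(n); cv2.imwrite(f"pics/{n}0.png",im[:,:,::-1])
E
```

```text
total 12
drwxr-xr-x  3 agent agent 4096 Dec  7 16:49 .
drwxr-xr-x 23 root  root  4096 Dec  7 16:49 ..
drwxr-xr-x  2 agent agent 4096 Dec  7 16:49 pics
{'time_s': 0.0, 'qpos': array([ 9.44852020e-01,  2.45837998e-01,  1.55904057e+00, -6.13251206e-06,
        1.33869407e+00, -1.74094280e-01]), 'joint_velocities': array([-0.0011128 , -0.00010425,  0.00110199, -0.00214639,  0.00086472,
        0.00111276]), 'tau': array([-3.22420628e-04, -4.29506063e+01, -3.26129973e+01, -1.84281353e-04,
        5.36346197e-03, -2.42165243e-05]), 'eef_pos': array([0.28366452, 0.58458081, 0.4035504 ]), 'ee_rot': array([-3.13964156e+00, -3.37090571e-04,  2.68974371e+00]), 'wrist_force': array([ 0.59809482,  0.18576418, -0.20143811]), 'torque': array([-0.04148963, -0.01533641,  0.01994975]), 'grip_width': 0.99866651428287}
side {'fx': 416.0592024556048, 'fy': 416.0592024556048, 'cx': 280.27283643885914, 'cy': 211.56066037761113, 'D': array([-0.11597493,  0.        ,  0.        ,  0.        ,  0.        ]), 'eye': array([ 0.45001283, -1.09397969,  1.01384201]), 'attitude': array([ 0.86037438,  0.00140103, -0.06689851])}
top {'fx': 476.1314025697663, 'fy': 476.1314025697663, 'cx': 275.19431952545784, 'cy': 212.93986406197664, 'D': array([-0.0539269,  0.       ,  0.       ,  0.       ,  0.       ]), 'eye': array([ 0.22621597, -0.06565887,  1.54957097]), 'attitude': array([ 0.20143466,  0.00282161, -1.57606974])}
wrist {'fx': 359.65057026163544, 'fy': 359.65057026163544, 'cx': 276.51664009288777, 'cy': 206.59269978082554, 'D': array([-0.03608973,  0.        ,  0.        ,  0.        ,  0.        ]), 'eye': array([0.21171161, 0.62025394, 0.37286984]), 'attitude': array([-0.31860098,  0.00209085,  1.1189147 ])}
```

View pics/side0.png

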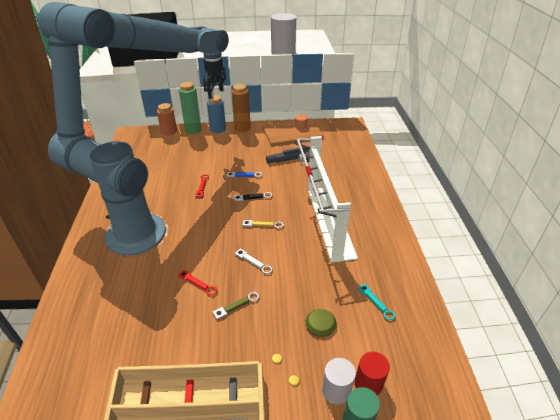

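View pics/top0.png

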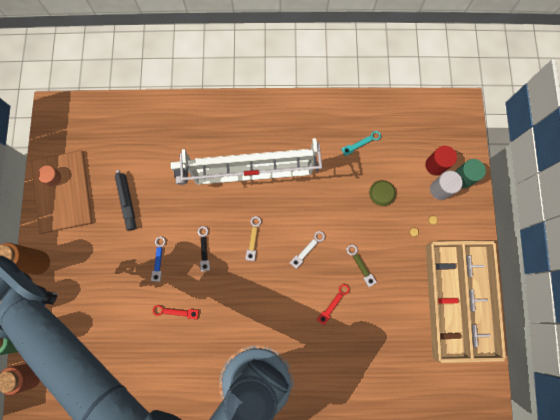

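View pics/wrist0.png

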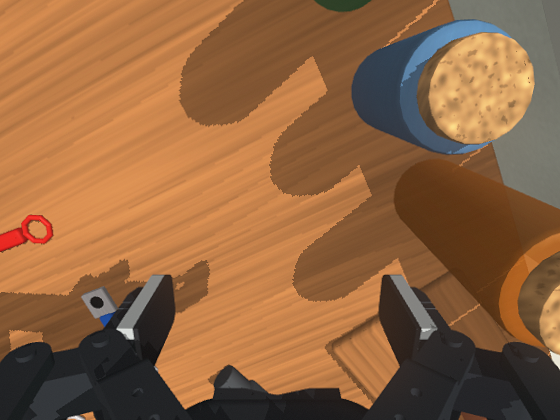

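The top view shows all five openers: blue (159,258), black (204,250), gold (253,238), steel (309,248) and olive (361,264), each with its eye towards the rack. The reds at (176,312) and (335,303) and the turquoise one at (361,143) are look-alikes. The rack runs from (180,170) to (317,150), with the red grip at (251,173).

```bash
cat > h.py <<'E'
from rig import *
import numpy as np, cv2
from scipy.spatial.transform import Rotation as Ro
def cam(n):
    p=camera_params(n); K=np.array([[p['fx'],0,p['cx']],[0,p['fy'],p['cy']],[0,0,1]])
    R=Ro.from_euler('xyz',p['attitude']).as_matrix()@np.diag([1,-1,-1])
    return K,np.array(p['D']),np.array(p['eye']),R
def ray(c,uv):
    K,D,e,R=c
    q=cv2.undistortPoints(np.array(uv,float).reshape(-1,1,2),K,D).reshape(-1,2)
    d=np.c_[q,np.ones(len(q))]@R.T
    return e,d
def onz(c,uv,z):
    e,d=ray(c,uv); return e+d*((z-e[2])/d[:,2])[:,None]
def proj(c,P):
    K,D,e,R=c
    X=(np.array(P,float).reshape(-1,3)-e)@R
    return cv2.projectPoints(X,np.zeros(3),np.zeros(3),K,D)[0].reshape(-1,2)
def tri(cs,uvs):
    A=np.zeros((3,3));b=np.zeros(3)
    for c,uv in zip(cs,uvs):
        e,d=ray(c,[uv]); d=d[0]/np.linalg.norm(d[0]); M=np.eye(3)-np.outer(d,d); A+=M;b+=M@e
    return np.linalg.solve(A,b)
def snap(n,f):
    c=cam(n); im=capture(n)[:,:,::-1].copy(); cv2.imwrite('pics/%s.png'%f,im); return c,im
def crop(im,f,x0,y0,x1,y1,s):
    cv2.imwrite('pics/%s.png'%f,cv2.resize(im[y0:y1,x0:x1],None,fx=s,fy=s,interpolation=cv2.INTER_CUBIC))
E
python3 - <<'E'
from h import *
im=cv2.imread('pics/top0.png')
crop(im,'t0a',140,215,390,300,3.2); crop(im,'t0b',165,130,330,190,4.8)
im=cv2.imread('pics/side0.png')
crop(im,'s0b',260,130,370,265,4.4)
print(read_state()['time_s'])
E
```

```text
0.15
```

View pics/t0a.png

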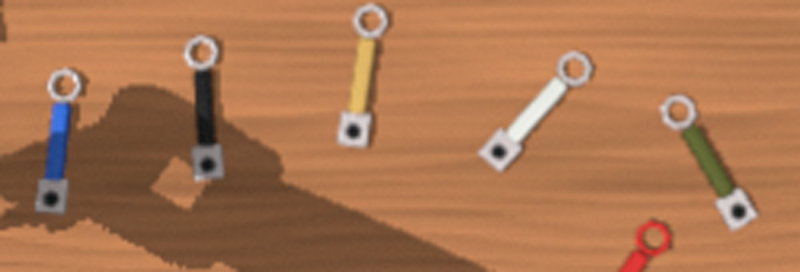

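View pics/t0b.png

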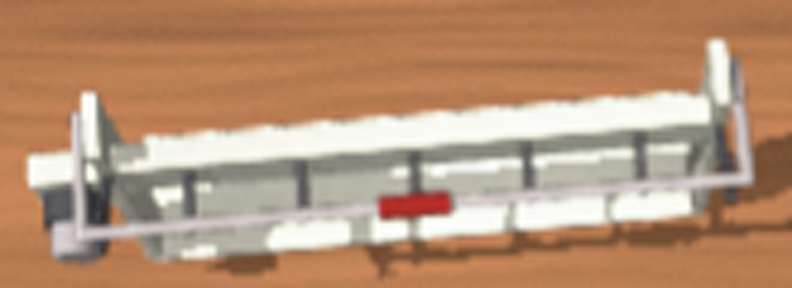

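View pics/s0b.png

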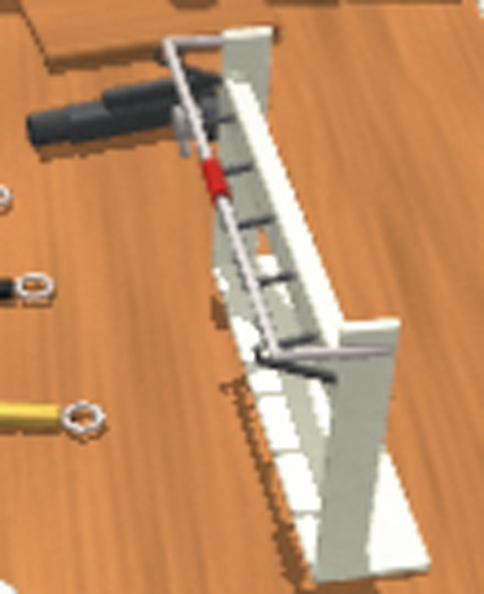

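```bash
python3 - <<'E'
from h import *
T=cam('top');S=cam('side')
t=lambda x,y:(x/4.8+165-.4,y/4.8+130-.4)
s=lambda x,y:(x/4.4+260-.4,y/4.4+130-.4)
P={}
for n,a,b in [('barL',t(80,235),s(168,43)),('barR',t(747,180),s(268,355)),('grip',t(416,206),s(215,178))]:
    p=tri([T,S],[a,b]);P[n]=p;print(n,p.round(4),(proj(T,p)-a).round(1),(proj(S,p)-b).round(1))
d=P['barL']-P['barR'];print('len',np.linalg.norm(d),'yaw',np.arctan2(-d[0],d[1]))
g=lambda x,y:(x/3.2+140-.4,y/3.2+215-.4)
for n,e,h in [('blue',(64,85),(50,198)),('black',(201,52),(207,163)),('gold',(370,20),(353,130)),('steel',(574,68),(499,151)),('olive',(678,112),(738,211))]:
    E=onz(T,[g(*e)],.007)[0];H=onz(T,[g(*h)],.009)[0];d=(E-H)[:2];L=np.linalg.norm(d);u=d/L
    print(n,'eye',E[:2].round(4),'c',(E[:2]-.058*u).round(4),'L',L.round(4),'ang',np.degrees(np.arctan2(d[1],d[0])).round(1), 'r',np.linalg.norm(E[:2]-.058*u).round(3))
E
```

```text
barL [0.5985 0.206  0.2335] [[-0.  -0.4]] [[-0.3  0.1]]
barR [ 0.6267 -0.1935  0.236 ] [[0.  0.5]] [[ 0.5 -0.1]]
grip [0.6133 0.0045 0.2384] [[-0.  -0.3]] [[-0.2  0.1]]
len 0.4005514857969863 yaw 0.0706315681068431
blue eye [0.449  0.3167] c [0.3911 0.3212] L 0.1157 ang -4.5 r 0.506
black eye [0.4825 0.1766] c [0.4247 0.172 ] L 0.1145 ang 4.6 r 0.458
gold eye [0.515 0.003] c [0.4576 0.0115] L 0.115 ang -8.4 r 0.458
steel eye [ 0.4638 -0.206 ] c [ 0.4211 -0.1667] L 0.1152 ang -42.6 r 0.453
olive eye [ 0.4178 -0.311 ] c [ 0.3673 -0.3394] L 0.1156 ang 29.3 r 0.5
```

```bash
cat >> h.py <<'E'
YAW=0.0706; O=np.array([.6577,.0085,0]); XA=np.array([np.cos(YAW),np.sin(YAW),0]);YA=np.array([-np.sin(YAW),np.cos(YAW),0])
def rk(x,y,z): return O+XA*x+YA*y+np.array([0,0,z])
E
python3 - <<'E'
from h import *
T=cam('top');S=cam('side')
for c,f,b in [(T,'top0',(165,130,330,190,4.8)),(S,'side0',(260,130,370,265,4.4))]:
    im=cv2.imread(f'pics/{f}.png');x0,y0,x1,y1,s=b
    o=cv2.resize(im[y0:y1,x0:x1],None,fx=s,fy=s)
    def dot(P,col):
        for u,v in proj(c,P): cv2.circle(o,(int((u+.5-x0)*s),int((v+.5-y0)*s)),3,col,-1)
    for y in (-.14,-.07,0,.07,.14): dot(rk(-.034,y,.19),(0,255,0));dot(rk(-.042,y,.218),(255,0,255));dot(rk(0,y,.19),(255,255,0))
    for y in (-.19,.19): dot(rk(0,y,.245),(255,0,0))
    for y in (-.185,.185): dot(rk(0,y,.212),(0,0,255));dot(rk(0.018,y,.212),(0,0,255))
    cv2.imwrite(f'pics/{f}_chk.png',o)
E
```

```text
(no output)
```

View pics/top0_chk.png

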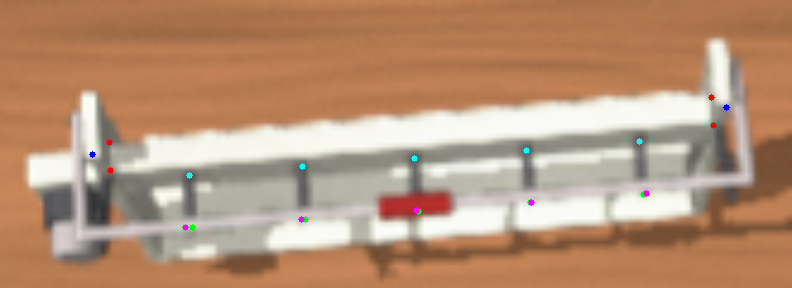

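View pics/side0_chk.png

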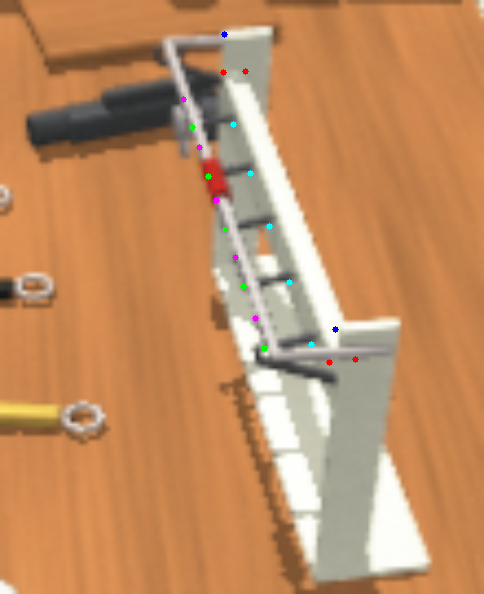

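Emit:
servo_tool(targets=[[3.2,2.3,-4.1,1.5,0,0,-0.075],[3.2,2.3,-4.1,1.5,0,0,-0.075],[3.2,2.3,-4.1,1.5,0,0,-0.075],[3.2,2.3,-4.1,0,0,0,-0.075],[3.2,2.3,-4.1,0,0,0,-0.075],[3.2,2.3,-4.1,0,0,0,-0.075],[3.2,2.3,-4.1,0,0,0,-0.075],[3.2,2.3,-4.1,0,0,0,-0.075],[3.2,2.3,-4.1,0,0,0,-0.075],[3.2,2.3,-4.1,0,0,0,-0.075],[3.2,2.3,-4.1,0,0,0,-0.075],[3.2,2.3,-4.1,0,0,0,-0.075],[3.2,2.3,-4.1,0,0,0,-0.075],[3.2,2.3,-4.1,0,0,0,-0.075],[3.2,0.6,-0.5,0,0,0,0],[3.2,0,0,0,0,0,0]], squeeze=25)

```text
time_s: 2.15
eef_pos: [0.6118, 0.0059, 0.4492]
ee_rot: [-3.141, -0.001, 1.64]
wrist_force: [0.2, 0.5, -0.5]
grip_width: 0.375
```

Emit:
servo_tool(targets=[[3.2,0.05,0,-2,0,0,0],[3.2,0.05,0,-2,0,0,0],[3.2,0,0,-1.4,0,0,0],[3.2,0,0,0,0,0,0]])

```text
time_s: 2.65
eef_pos: [0.6122, 0.0062, 0.3933]
ee_rot: [-3.138, -0.001, 1.64]
wrist_force: [-0.5, -2.1, 0.3]
grip_width: 0.376
```

```bash
python3 - <<'E'
from h import *
c,a=snap('side','s1');crop(a,'s1c',240,100,380,240,4.2)
c,a=snap('wrist','w1')
E
```

```text
(no output)
```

View pics/s1c.png

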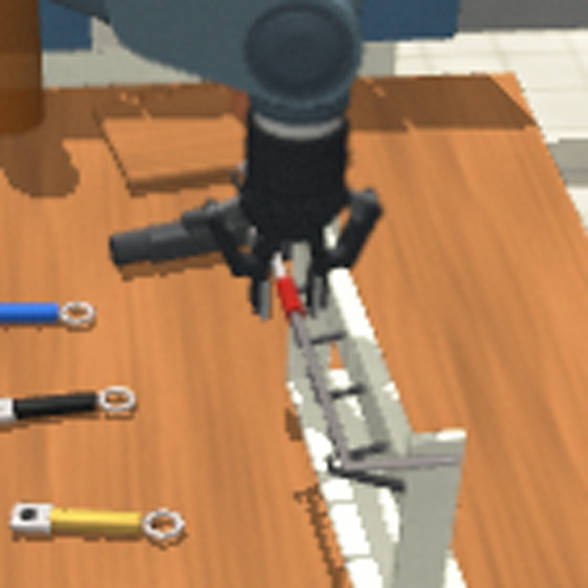

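View pics/w1.png

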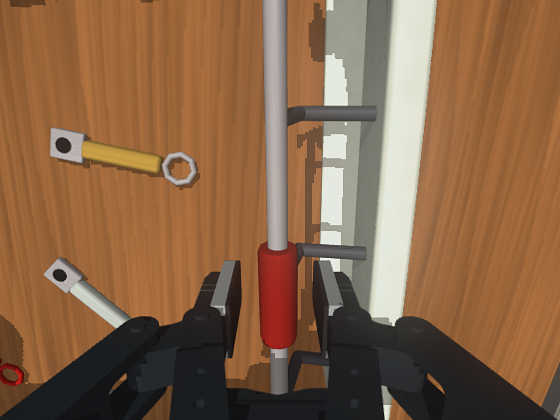

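Emit:
servo_tool(targets=[[1.0,0,0,0,0,0,0],[1.0,0,0,0,0,0,0],[1.0,0,0,0,0,0,0],[1.0,0,0,0,0,0,0],[1.0,0.2,0.01,1.07,0,0,0],[1.0,0.34,0.02,1.03,0,0,0],[1.0,0.49,0.03,0.97,0,0,0],[1.0,0.62,0.04,0.89,0,0,0],[1.0,0.74,0.05,0.79,0,0,0],[1.0,0.85,0.06,0.68,0,0,0],[1.0,0.94,0.07,0.55,0,0,0],[1.0,1.0,0.07,0.41,0,0,0],[1.0,1.06,0.07,0.25,0,0,0],[1.0,1.08,0.08,0.1,0,0,0],[1.0,0.75,0.05,0,0,0,0],[1.0,0,0,0,0,0,0]])

```text
time_s: 4.75
eef_pos: [0.6941, 0.0121, 0.4671]
ee_rot: [3.136, -0.001, 1.641]
wrist_force: [-1.5, 2.7, 6.9]
grip_width: 0.175
```

```bash
python3 - <<'E'
from h import *
c,a=snap('side','s2');crop(a,'s2c',240,80,380,220,4.2)
E
```

```text
(no output)
```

View pics/s2c.png

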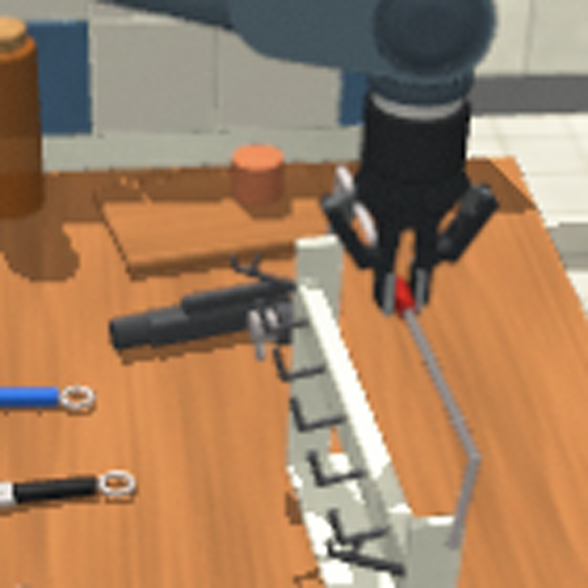

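Side view: the keeper stands upright, with the red grip at crop pixel (403,295) inside the jaws. Next I release it and go for the gold opener.

```bash
cat >> h.py <<'E'
def Rt(ang,pitch): # tool x along heading ang, pitch>0 = tool z tilts back toward -a ; pitch<0 forward
    return Ro.from_euler('xyz',[np.pi,pitch,ang])
def go(p,R,n,st=None):
    st=st or read_state()
    d=(np.array(p)-st['eef_pos'])*100; rv=(R*Ro.from_euler('xyz',st['ee_rot']).inv()).as_rotvec()
    print('tot',d.round(2),rv.round(3),'| /%d'%n,(d/n).round(3),(rv/n).round(4))
def grasp(c,ang,t,off=0,up=0):
    a=np.array([np.cos(ang),np.sin(ang)]); g=np.array(c)+a*(off+.171*np.sin(t))
    return np.array([*g,.173*np.cos(t)+.011*np.sin(t)+.0015+up])
E
python3 - <<'E'
from h import *
s=read_state();print(s['qpos'].round(3))
s['eef_pos']=s['eef_pos']+[0,0,.07]
p=grasp((.4576,.0115),-.147,.35,0,.09);print(p)
go(p,Rt(-.147,.35),14,s)
E
```

```text
[-0.146  0.305  1.372  0.002  1.46  -0.216]
[0.51560314 0.00291159 0.25778336]
tot [-17.84  -0.92 -27.93] [-0.269  0.299 -1.768] | /14 [-1.275 -0.065 -1.995] [-0.0192  0.0214 -0.1263]
```

Emit:
servo_tool(targets=[[3.5,0,0,0,0,0,0],[3.5,0,0,0,0,0,0],[3.5,0,0,3.5,0,0,0],[3.5,0,0,3.5,0,0,0],[4,-3,0,0,-0.019,0.021,-0.126],[4,-3,0,0,-0.019,0.021,-0.126],[4,-3,-0.1,0,-0.019,0.021,-0.126],[4,-3,-0.1,0,-0.019,0.021,-0.126],[4,-3,-0.1,0,-0.019,0.021,-0.126],[4,-2.8,-0.1,-3,-0.019,0.021,-0.126],[4,0,-0.1,-3,-0.019,0.021,-0.126],[4,0,-0.1,-3,-0.019,0.021,-0.126],[4,0,-0.1,-3,-0.019,0.021,-0.126],[4,0,-0.1,-3,-0.019,0.021,-0.126],[4,0,-0.1,-3,-0.019,0.021,-0.126],[4,0,-0.1,-3,-0.019,0.021,-0.126],[4,0,0,-3,-0.019,0.021,-0.126],[4,0,0,-3.5,-0.019,0.021,-0.126],[4,0,0,-3.4,0,0,0]])

```text
time_s: 7.18
eef_pos: [0.5155, 0.0011, 0.223]
ee_rot: [-3.137, 0.346, -0.145]
wrist_force: [0.7, 0.4, 0.1]
grip_width: 0.467
```

```bash
python3 - <<'E'
from h import *
s=read_state();print(s['qpos'].round(3),s['eef_pos'].round(4),s['ee_rot'].round(3))
c,a=snap('wrist','w2')
ct,a=snap('top','t2'); crop(a,'t2c',140,130,390,300,3.2)
def pr(p):print(proj(c,p).round(0))
pr([.515,.003,.007]);pr([.4576,.0115,.014])
E
```

```text
[-0.215  0.249  1.934 -0.02   1.304  1.51 ] [0.5155 0.0011 0.223 ] [-3.137  0.346 -0.145]
[[276. 107.]]
[[276. 214.]]
```

View pics/w2.png

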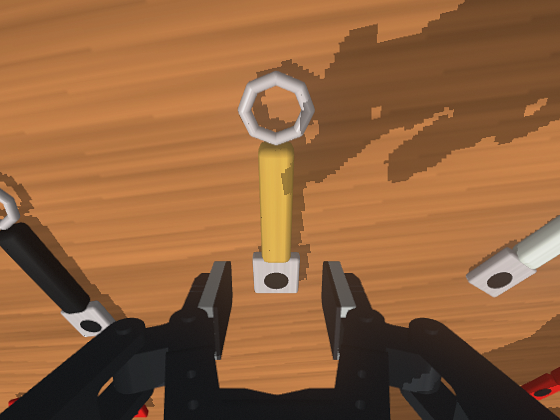

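View pics/t2c.png

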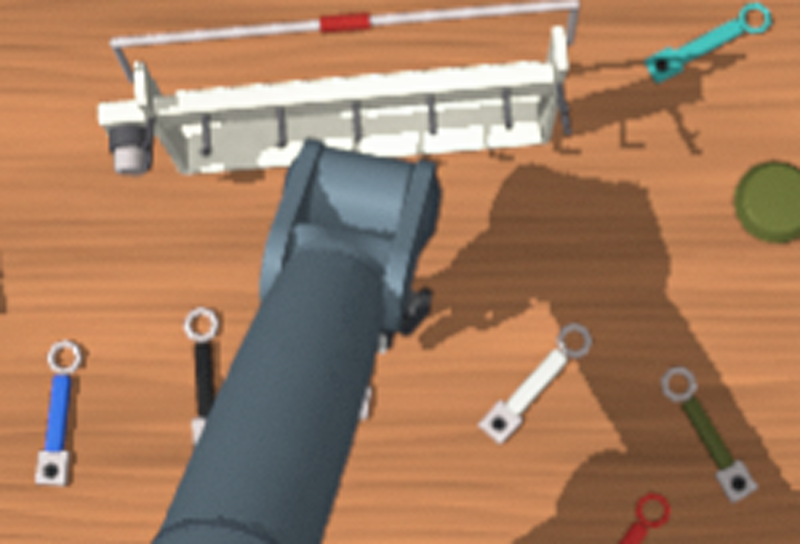

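The wrist view shows the gold ring at (276,107) and its handle centred on x=276, which matches my projection. Descending to close.

Emit:
servo_tool(targets=[[4,0,0.15,-2,0,0,0],[4,0,0,-2,0,0,0],[4,0,0,-1.5,0,0,0],[1,0,0,0,0,0,0],[1,0,0,0,0,0,0],[1,0,0,0,0,0,0],[1,0,0,0,0,0,0]], squeeze=50)

```text
time_s: 8.15
eef_pos: [0.5157, 0.0028, 0.1696]
ee_rot: [-3.137, 0.345, -0.143]
wrist_force: [0.7, 0.1, 0.5]
grip_width: 0.19
```

```bash
python3 - <<'E'
from h import *
s=read_state();print(s['qpos'].round(3),s['eef_pos'].round(4),s['ee_rot'].round(3),s['wrist_force'])
c,a=snap('wrist','w3')
E
```

```text
[-0.212  0.35   1.934 -0.02   1.203  1.514] [0.5157 0.0028 0.1696] [-3.137  0.345 -0.143] [0.68716522 0.0948931  0.51163848]
```

View pics/w3.png

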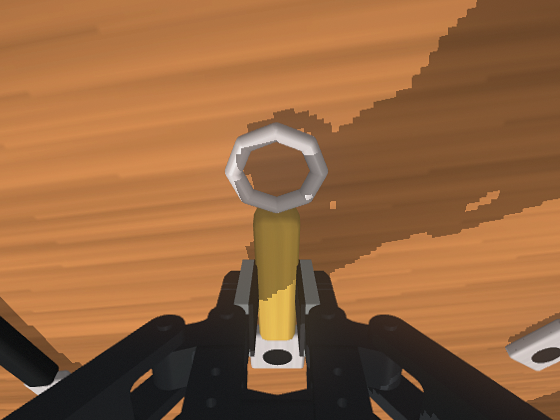

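```bash
cat >> h.py <<'E'
def eyetool(c,px,st,depthz):
    # eye on plane z=depthz world
    P=onz(c,[px],depthz)[0]; R=Ro.from_euler('xyz',st['ee_rot']); return R.inv().apply(P-st['eef_pos']),P
def tcp_for(eye,R,et): return np.array(eye)-R.apply(et)
E
python3 - <<'E'
from h import *
s=read_state();c=cam('wrist')
et,P=eyetool(c,(276.5,167),s,.0075);print(et.round(4),P.round(4))
for p in (.8,.873,.95):
  R=Rt(YAW,.345-p)
  print(p)
  for q in ((-.052,0,.265),(-.043,0,.222),(-.035,0,.188)):
    t=tcp_for(rk(*q),R,et);print(t.round(4)); 
R=Rt(YAW,.345-.873)
go(tcp_for(rk(-.052,0,.265),R,et),R,8)
E
```

```text
[ 0.0552 -0.0006  0.1524] [0.5162 0.0039 0.0075]
0.8
[ 0.4896 -0.0039  0.3777]
[ 0.4986 -0.0033  0.3347]
[ 0.5066 -0.0027  0.3007]
0.873
[ 0.4817 -0.0045  0.3689]
[ 0.4907 -0.0039  0.3259]
[ 0.4987 -0.0033  0.2919]
0.95
[ 0.4741 -0.005   0.359 ]
[ 0.4831 -0.0044  0.316 ]
[ 0.4911 -0.0038  0.282 ]
tot [-3.4  -0.73 19.93] [-0.036 -0.874  0.2  ] | /8 [-0.425 -0.091  2.491] [-0.0046 -0.1093  0.025 ]
```

Emit:
servo_tool(targets=[[1,0,0,1.5,0,0,0],[1,0,0,4,0,0,0],[1,0,0,4,0,0,0],[1,-0.42,-0.1,2.5,-0.0046,-0.109,0.025],[1,-0.42,-0.1,2.5,-0.0046,-0.109,0.025],[1,-0.42,-0.1,2.0,-0.0046,-0.109,0.025],[1,-0.42,-0.1,1.5,-0.0046,-0.109,0.025],[1,-0.42,-0.1,1,-0.0046,-0.109,0.025],[1,-0.42,-0.1,0.5,-0.0046,-0.109,0.025],[1,-0.42,-0.1,0.2,-0.0046,-0.109,0.025],[1,-0.42,-0.1,0.2,-0.0046,-0.109,0.025],[1,0,0,0,0,0,0]])

```text
time_s: 9.7
eef_pos: [0.4812, -0.0051, 0.3687]
ee_rot: [3.141, -0.524, 0.07]
wrist_force: [0.5, 0.6, -0.8]
grip_width: 0.189
```

```bash
cat >> h.py <<'E'
def eyechk(c,st,et,f,hooky=0):
    a=cv2.imread('pics/%s.png'%f)
    R=Ro.from_euler('xyz',st['ee_rot']);P=st['eef_pos']+R.apply(et)
    print('eye rack frame',(P-O)@XA,(P-O)@YA,P[2])
    for q,col in ((P,(0,0,255)),(rk(-.042,hooky,.218),(255,0,255)),(rk(-.034,hooky,.19),(0,255,0))):
        u=proj(c,q)[0];cv2.circle(a,(int(u[0]),int(u[1])),2,col,-1)
    cv2.imwrite('pics/%s_o.png'%f,a);return P
E
python3 - <<'E'
from h import *
s=read_state();print(s['qpos'].round(3),s['eef_pos'].round(4),s['ee_rot'].round(3),s['wrist_force'])
et=np.array([.0552,-.0006,.1524])
c,a=snap('wrist','w4');eyechk(c,s,et,'w4')
c,a=snap('side','s4');eyechk(c,s,et,'s4'); a=cv2.imread('pics/s4_o.png'); crop(a,'s4c',240,80,380,220,4.2)
R=Rt(YAW,.345-.873);go(tcp_for(rk(-.052,0,.265),R,et),R,1)
R=Rt(YAW,.345-.873);go(tcp_for(rk(-.035,0,.188),R,et),R,4)
E
```

```text
[-0.276 -0.22   2.116  0.248  0.763  1.087] [ 0.4812 -0.0051  0.3687] [ 3.141 -0.524  0.07 ] [ 0.54209672  0.55169925 -0.78855893]
eye rack frame -0.05295635607217884 -0.0005980905382531304 0.26436997986567723
eye rack frame -0.05295635607217884 -0.0005980905382531304 0.26436997986567723
tot [-0.    0.06  0.03] [ 0.001 -0.005  0.   ] | /1 [-0.001  0.06   0.034] [ 0.0006 -0.0046  0.0002]
tot [ 1.7   0.18 -7.67] [ 0.001 -0.005  0.   ] | /4 [ 0.424  0.045 -1.916] [ 0.0001 -0.0011  0.    ]
```

View pics/w4_o.png

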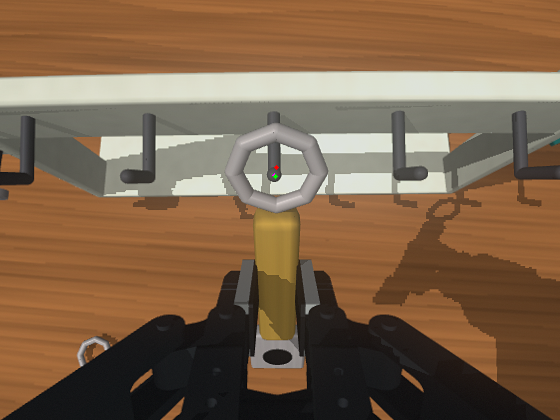

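View pics/s4c.png

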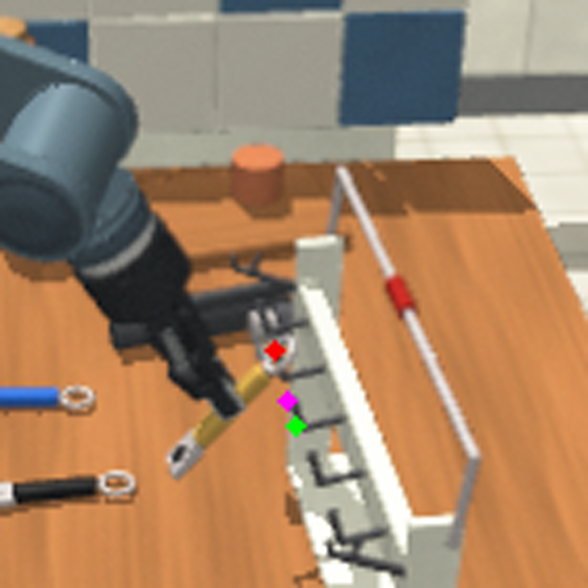

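Wrist view: the ring sits around hook 3, with its centre at (275,172) and the tip projected at the same pixel. The side view agrees. Lowering it over the tip.

Emit:
servo_tool(targets=[[1,0.35,0.06,-1.5,0,0,0],[1,0.35,0.04,-1.5,0,0,0],[1,0.35,0.04,-1.5,0,0,0],[1,0.32,0.04,-1.5,0,0,0],[1,0.32,0,-1.6,0,0,0],[1,0,0,0,0,0,0]])

```text
time_s: 10.55
eef_pos: [0.4991, -0.0034, 0.2915]
ee_rot: [3.141, -0.524, 0.071]
wrist_force: [-2.8, 0.5, 2.4]
grip_width: 0.189
```

```bash
python3 - <<'E'
from h import *
s=read_state();print(s['qpos'].round(3),s['eef_pos'].round(4),s['ee_rot'].round(3),s['wrist_force'])
et=np.array([.0552,-.0006,.1524])
c,a=snap('wrist','w5');eyechk(c,s,et,'w5')
c,a=snap('side','s5');crop(a,'s5c',240,80,380,220,4.2)
for p in (1.05,1.2,1.3):
  R=Rt(YAW,.345-p);go(tcp_for(rk(-.034,0,.186),R,et),R,1)
E
```

```text
[-0.262 -0.053  2.125  0.297  0.59   1.031] [ 0.4991 -0.0034  0.2915] [ 3.141 -0.524  0.071] [-2.84157834  0.54286921  2.43143537]
eye rack frame -0.034973187374078826 -0.00014752997147063595 0.18723454378001783
tot [-1.55 -0.1  -2.59] [ 0.013 -0.18  -0.   ] | /1 [-1.547 -0.101 -2.586] [ 0.0132 -0.1802 -0.0002]
tot [-2.59 -0.17 -4.78] [ 0.024 -0.33  -0.   ] | /1 [-2.586 -0.175 -4.781] [ 2.380e-02 -3.298e-01 -2.000e-04]
tot [-3.09 -0.21 -6.32] [ 0.031 -0.43  -0.   ] | /1 [-3.092 -0.211 -6.32 ] [ 3.080e-02 -4.296e-01 -2.000e-04]
```

View pics/w5.png

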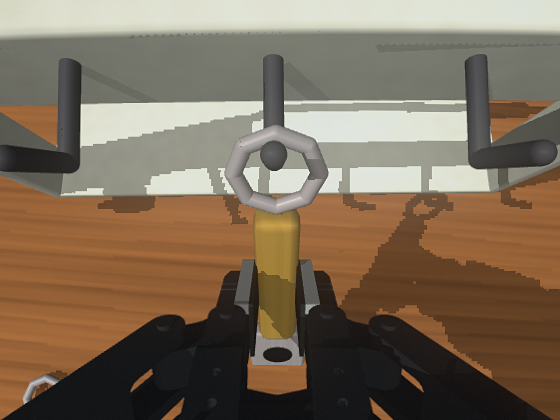

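View pics/s5c.png

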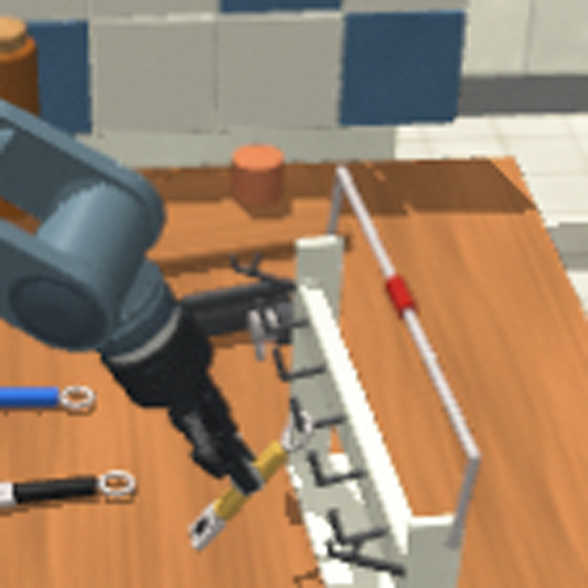

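Threaded: the hook tip shows at (273,155) inside the ring. Tilting the opener further down, then releasing.

Emit:
servo_tool(targets=[[1,-0.9,-0.06,-1.5,0.008,-0.11,0],[1,-0.87,-0.06,-1.6,0.008,-0.11,0],[1,-0.8,-0.06,-1.65,0.008,-0.11,0],[1,0,0,0,0,0,0]])

```text
time_s: 11.15
eef_pos: [0.4767, -0.0043, 0.2517]
ee_rot: [-3.13, -0.809, 0.07]
wrist_force: [-0.2, -0.3, 1.1]
grip_width: 0.191
```

```bash
python3 - <<'E'
from h import *
s=read_state();print(s['qpos'].round(3),s['eef_pos'].round(4),s['ee_rot'].round(3),s['wrist_force'])
et=np.array([.0552,-.0006,.1524])
c,a=snap('wrist','w6');eyechk(c,s,et,'w6')
E
```

```text
[-0.295 -0.049  2.242  1.01   0.323  0.326] [ 0.4767 -0.0043  0.2517] [-3.13  -0.809  0.07 ] [-0.21736409 -0.33018626  1.06935148]
eye rack frame -0.03305317309406974 0.0023074776602631263 0.18657775957704448
```

View pics/w6.png

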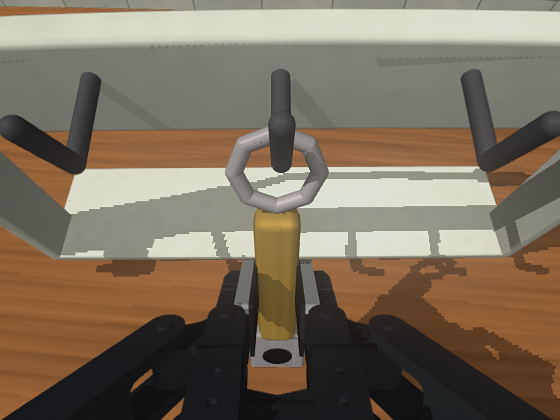

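Emit:
servo_tool(targets=[[3.5,0,0,0,0,0,0],[3.5,0,0,0,0,0,0],[3.5,0,0,0,0,0,0],[3.5,-1.5,-0.1,1.4,0,0,0],[3.5,-2.2,-0.15,2.1,0,0,0],[3.5,-2.2,-0.15,2.1,0,0,0]])

```text
time_s: 11.95
eef_pos: [0.4175, -0.008, 0.3084]
ee_rot: [-3.131, -0.81, 0.073]
wrist_force: [1.1, -0.4, 0.6]
grip_width: 0.409
```

```bash
python3 - <<'E'
from h import *
s=read_state();print(s['qpos'].round(3),s['eef_pos'].round(4),s['ee_rot'].round(3),s['wrist_force'])
c,a=snap('side','s7');crop(a,'s7c',140,80,380,270,3.2)
c,a=snap('wrist','w7')
E
```

```text
[-0.355 -0.35   2.364  0.735  0.48   0.589] [ 0.4175 -0.008   0.3084] [-3.131 -0.81   0.073] [ 1.12949166 -0.37428587  0.64308457]
```

View pics/s7c.png

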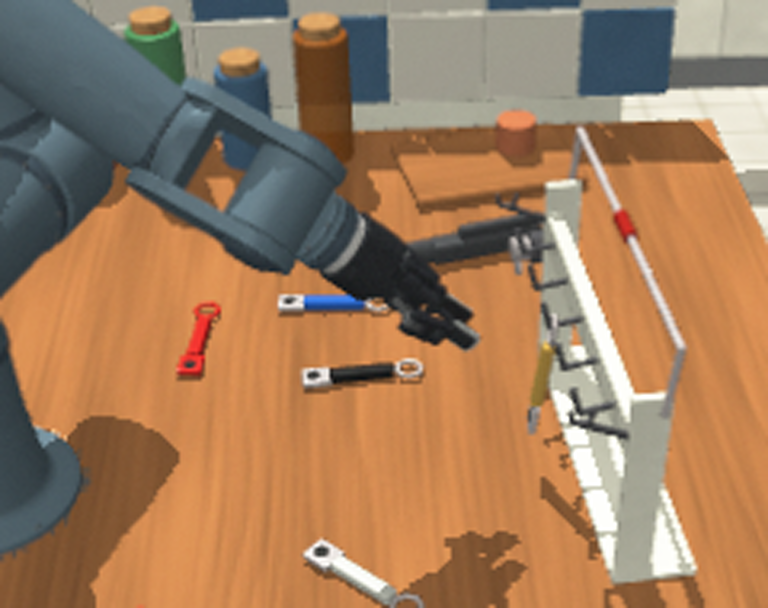

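View pics/w7.png

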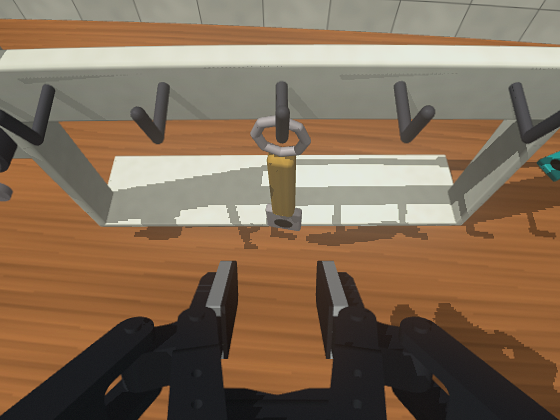

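```bash
python3 - <<'E'
from h import *
p=grasp((.4211,-.1667),-.7435,.35,0,.07);print(p)
go(p,Rt(-.7435,.35),11)
E
```

```text
[ 0.46426185 -0.20638853  0.23778336]
tot [  4.66 -19.82  -7.23] [ 0.386  1.131 -0.723] | /11 [ 0.424 -1.802 -0.657] [ 0.0351  0.1028 -0.0657]
```

Emit:
servo_tool(targets=[[4,0,-1.8,0,0.035,0.103,-0.066],[4,0,-1.8,0,0.035,0.103,-0.066],[4,0,-1.8,0,0.035,0.103,-0.066],[4,0.6,-1.8,0,0.035,0.103,-0.066],[4,0.6,-1.8,0,0.035,0.103,-0.066],[4,0.6,-1.8,-1,0.035,0.103,-0.066],[4,0.6,-1.8,-1,0.035,0.103,-0.066],[4,0.6,-1.8,-1.2,0.035,0.103,-0.066],[4,0.6,-1.8,-1.2,0.035,0.103,-0.066],[4,0.6,-1.8,-1.4,0.035,0.103,-0.066],[4,0.5,-1.8,-1.4,0.036,0.101,-0.063],[4,0,0,0,0,0,0]])

```text
time_s: 13.55
eef_pos: [0.4654, -0.2067, 0.2338]
ee_rot: [-3.14, 0.357, -0.744]
wrist_force: [0.1, -0.2, 0.5]
grip_width: 0.468
```

```bash
python3 - <<'E'
from h import *
s=read_state();print(s['qpos'].round(3),s['eef_pos'].round(4),s['ee_rot'].round(3),s['wrist_force'])
c,a=snap('wrist','w8')
print(proj(c,[[.4638,-.206,.007],[.4211,-.1667,.014]]).round(0))
c,a=snap('top','t8');crop(a,'t8c',140,130,390,300,3.2)
p=grasp((.4211,-.1667),-.7435,.35,0,0)
go(p,Rt(-.7435,.35),4)
E
```

```text
[-0.647  0.217  1.95   0.037  1.331  1.653] [ 0.4654 -0.2067  0.2338] [-3.14   0.357 -0.744] [ 0.0707108  -0.21571465  0.48308291]
[[280.  94.]
 [280. 198.]]
tot [-0.09 -0.07 -6.75] [-0.005 -0.002  0.   ] | /4 [-0.023 -0.017 -1.687] [-0.0012 -0.0005  0.    ]
```

View pics/w8.png

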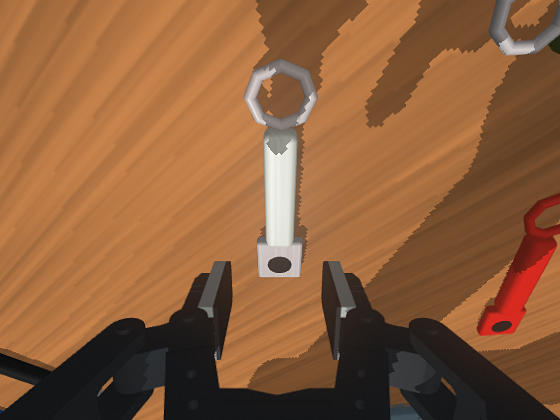

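View pics/t8c.png

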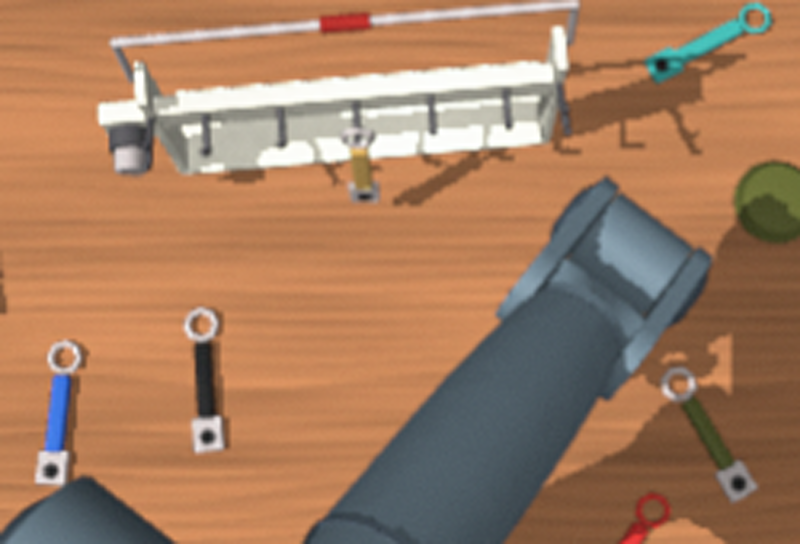

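Steel is on axis, with its ring at (281,94) where projected. Descend and grip.

Emit:
servo_tool(targets=[[4,-0.1,-0.07,-2.5,0,0,0],[4,0,0,-2.5,0,0,0],[4,0,0,-1.65,0,0,0],[1,0,0,0,0,0,0],[1,0,0,0,0,0,0],[1,0,0,0,0,0,0],[1,0,0,0,0,0,0]])

```text
time_s: 14.52
eef_pos: [0.4643, -0.2069, 0.17]
ee_rot: [-3.14, 0.354, -0.744]
wrist_force: [-0.4, -0.3, -0.7]
grip_width: 0.19
```

```bash
python3 - <<'E'
from h import *
s=read_state();print(s['qpos'].round(3),s['eef_pos'].round(4),s['ee_rot'].round(3),s['wrist_force'])
c,a=snap('wrist','w9')
et,P=eyetool(c,(277,167),s,.0075);print(et.round(4),P.round(4))
et=np.array([.0552,-.0003,.1524])
p=.873;R=Rt(YAW,s['ee_rot'][1]-p)
s['eef_pos']=s['eef_pos']+[0,0,.1]
go(tcp_for(rk(-.052,-.07,.265),R,et),R,9,s)
E
```

```text
[-0.648  0.335  1.954  0.037  1.205  1.648] [ 0.4643 -0.2069  0.17  ] [-3.14   0.354 -0.744] [-0.40865861 -0.25461572 -0.72730167]
[ 0.0547 -0.0006  0.153 ] [ 0.4635 -0.2052  0.0075]
tot [ 2.33 13.29 10.  ] [-0.297 -0.846  0.761] | /9 [0.259 1.477 1.111] [-0.033  -0.0939  0.0846]
```

View pics/w9.png

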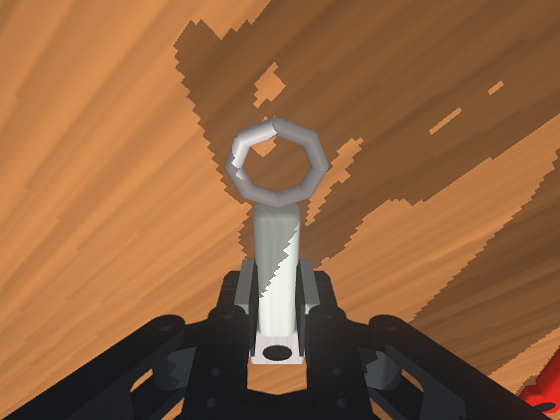

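Emit:
servo_tool(targets=[[1,0,0,1.5,0,0,0],[1,0,0,4,0,0,0],[1,0,0,4.5,0,0,0],[1,0.1,1.45,2.2,-0.033,-0.094,0.0846],[1,0.1,1.45,2.2,-0.033,-0.094,0.0846],[1,0.2,1.45,1.6,-0.033,-0.094,0.0846],[1,0.2,1.45,1.5,-0.033,-0.094,0.0846],[1,0.2,1.5,1,-0.033,-0.094,0.0846],[1,0.3,1.5,0.5,-0.033,-0.094,0.0846],[1,0.3,1.5,0.5,-0.033,-0.094,0.0846],[1,0.4,1.5,0.3,-0.033,-0.094,0.0846],[1,0.5,1.5,0.2,-0.033,-0.094,0.0846],[1,0,0,0,0,0,0]])

```text
time_s: 16.2
eef_pos: [0.4867, -0.0731, 0.3701]
ee_rot: [-3.141, -0.518, 0.071]
wrist_force: [-0.4, -0.3, -0.8]
grip_width: 0.188
```

```bash
python3 - <<'E'
from h import *
s=read_state();print(s['qpos'].round(3),s['eef_pos'].round(4),s['ee_rot'].round(3),s['wrist_force'])
et=np.array([.0565,-.0003,.1525])
c,a=snap('wrist','w10');eyechk(c,s,et,'w10',-.07)
R=Rt(YAW,.354-.873)
go(tcp_for(rk(-.052,-.07,.265),R,et),R,1)
go(tcp_for(rk(-.035,-.07,.188),R,et),R,5)
E
```

```text
[-0.42  -0.188  2.086  0.33   0.806  0.903] [ 0.4867 -0.0731  0.3701] [-3.141 -0.518  0.071] [-0.35881417 -0.25352938 -0.79859076]
eye rack frame -0.0517432258087719 -0.06880633364686545 0.2655915363042217
tot [-0.03 -0.05 -0.05] [-0.001 -0.002 -0.   ] | /1 [-0.035 -0.054 -0.052] [-0.0006 -0.002  -0.0001]
tot [ 1.66  0.07 -7.75] [-0.001 -0.002 -0.   ] | /5 [ 0.332  0.013 -1.55 ] [-0.0001 -0.0004 -0.    ]
```

View pics/w10_o.png

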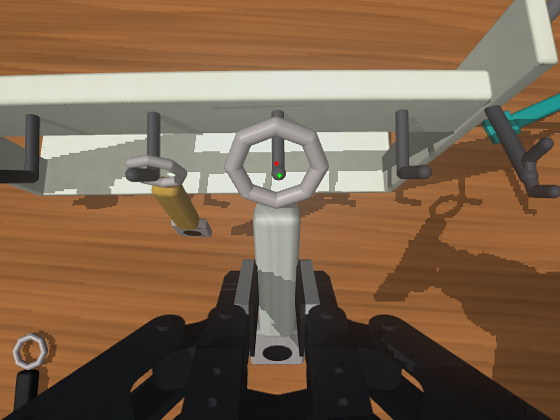

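The steel ring is around hook 2's tip, at (277,165). Lower and tilt.

Emit:
servo_tool(targets=[[1,0.33,0.0,-1.5,0,0,0],[1,0.33,0.02,-1.5,0,0,0],[1,0.33,0.02,-1.5,0,0,0],[1,0.33,0.02,-1.55,0,0,0],[1,0.34,0,-1.6,0,0,0],[1,0,0,0,0,0,0],[1,-0.9,-0.06,-1.5,0.008,-0.11,0],[1,-0.87,-0.06,-1.6,0.008,-0.11,0],[1,-0.8,-0.06,-1.65,0.008,-0.11,0],[1,0,0,0,0,0,0]])

```text
time_s: 17.5
eef_pos: [0.4797, -0.0744, 0.2488]
ee_rot: [-3.133, -0.821, 0.069]
wrist_force: [0.8, 0.1, -1.5]
grip_width: 0.188
```

```bash
python3 - <<'E'
from h import *
s=read_state();print(s['qpos'].round(3),s['eef_pos'].round(4),s['ee_rot'].round(3),s['wrist_force'])
et=np.array([.0565,-.0003,.1525])
c,a=snap('wrist','w11');eyechk(c,s,et,'w11',-.07)
E
```

```text
[-0.452 -0.016  2.219  1.125  0.424  0.109] [ 0.4797 -0.0744  0.2488] [-3.133 -0.821  0.069] [ 0.7838292   0.05576647 -1.5300698 ]
eye rack frame -0.03333546553307676 -0.06886990902044664 0.18627195458746448
```

View pics/w11.png

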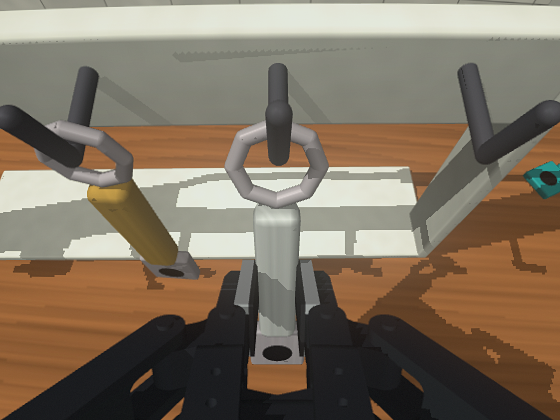

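Hook 2 passes through the steel ring. Release and retreat.

Emit:
servo_tool(targets=[[3.5,0,0,0,0,0,0],[3.5,0,0,0,0,0,0],[3.5,0,0,0,0,0,0],[3.5,-1.5,-0.1,1.4,0,0,0],[3.5,-2.2,-0.15,2.1,0,0,0],[3.5,-2.2,-0.15,2.1,0,0,0]])

```text
time_s: 18.3
eef_pos: [0.4206, -0.0784, 0.3061]
ee_rot: [-3.135, -0.823, 0.071]
wrist_force: [0.2, -0.7, 0.2]
grip_width: 0.406
```

```bash
python3 - <<'E'
from h import *
s=read_state();print(s['qpos'].round(3),s['eef_pos'].round(4),s['ee_rot'].round(3),s['wrist_force'])
c,a=snap('wrist','w12')
c,a=snap('top','t12');crop(a,'t12c',140,130,390,300,3.2)
p=grasp((.3673,-.3394),.511,.35,0,.07);print(p)
go(p,Rt(.511,.35),13)
E
```

```text
[-0.534 -0.305  2.338  0.891  0.574  0.325] [ 0.4206 -0.0784  0.3061] [-3.135 -0.823  0.071] [ 0.16458662 -0.65611408  0.24618612]
[ 0.41844518 -0.31072431  0.23778336]
tot [ -0.24 -23.2   -6.99] [-0.343  1.135  0.385] | /13 [-0.018 -1.785 -0.538] [-0.0264  0.0873  0.0296]
```

View pics/w12.png

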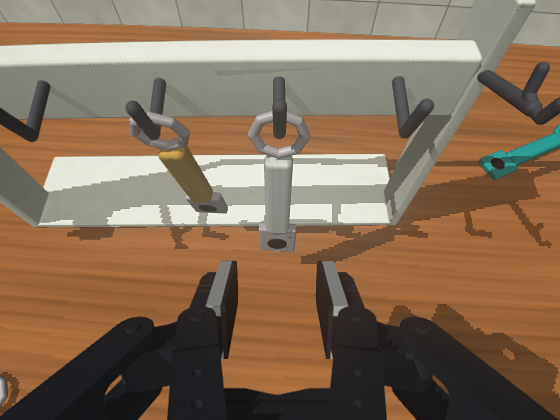

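View pics/t12c.png

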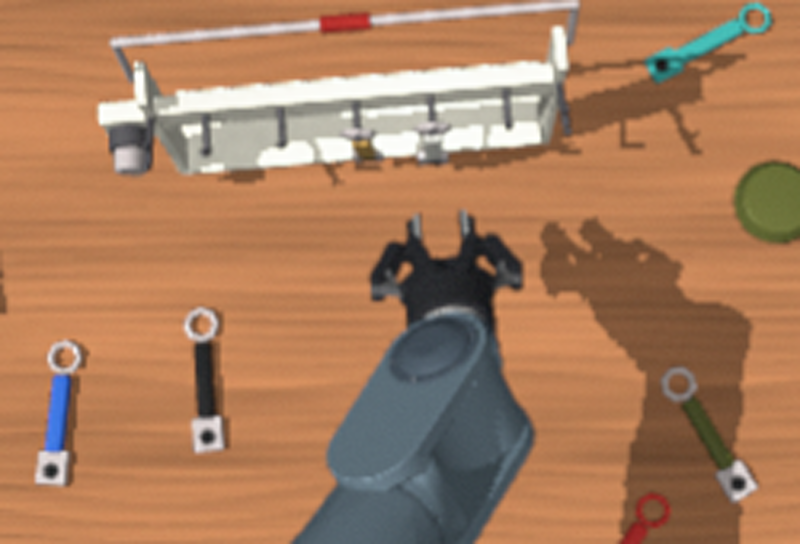

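Gold and steel hang on hooks 3 and 2. Olive is unmoved, with its ring at crop pixel (679,384).

Emit:
servo_tool(targets=[[4,-0.3,-1.8,0,-0.026,0.0875,0.0296],[4,-0.3,-1.8,0,-0.026,0.0875,0.0296],[4,-0.2,-1.8,0,-0.026,0.0875,0.0296],[4,0,-1.8,0,-0.026,0.0875,0.0296],[4,0,-1.8,0,-0.026,0.0875,0.0296],[4,0,-1.8,-0.5,-0.026,0.0875,0.0296],[4,0,-1.8,-0.5,-0.026,0.0875,0.0296],[4,0,-1.8,-1,-0.026,0.0875,0.0296],[4,0.1,-1.8,-1,-0.026,0.0875,0.0296],[4,0.1,-1.8,-1,-0.027,0.087,0.0296],[4,0.1,-1.8,-1,-0.027,0.087,0.0296],[4,0.1,-1.8,-1,-0.027,0.087,0.0296],[4,0.1,-1.6,-1,-0.027,0.087,0.0296],[4,0,0,0,0,0,0]])

```text
time_s: 20.15
eef_pos: [0.4185, -0.3107, 0.2337]
ee_rot: [-3.136, 0.354, 0.508]
wrist_force: [0.6, 0.5, 0.0]
grip_width: 0.468
```

```bash
python3 - <<'E'
from h import *
s=read_state();print(s['qpos'].round(3),s['eef_pos'].round(4),s['ee_rot'].round(3),s['wrist_force'])
c,a=snap('wrist','w13')
print(proj(c,[[.4178,-.311,.007],[.3673,-.3394,.014]]).round(0))
p=grasp((.3673,-.3394),.511,.35,0,0);print(p)
go(p,Rt(.511,.35),3)
E
```

```text
[-0.804  0.212  1.955 -0.383  1.105  0.456] [ 0.4185 -0.3107  0.2337] [-3.136  0.354  0.508] [0.55182964 0.48976063 0.04658229]
[[279.  96.]
 [279. 199.]]
[ 0.41844518 -0.31072431  0.16778336]
tot [-0.   -0.04 -6.65] [-0.002 -0.005  0.005] | /3 [-0.    -0.015 -2.218] [-0.0007 -0.0016  0.0017]
```

View pics/w13.png

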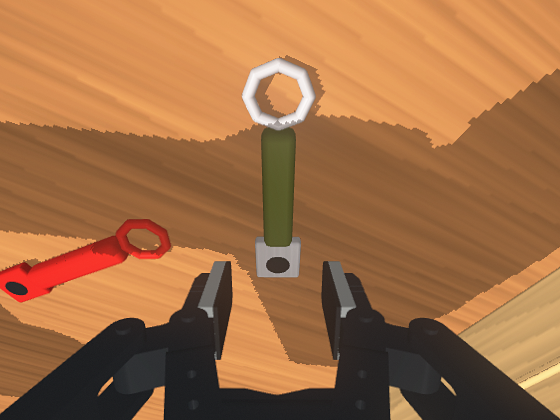

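Olive is aligned, with its ring at (278,93). Descend and grip.

Emit:
servo_tool(targets=[[4,0,-0.05,-2.5,0,0,0],[4,0,0,-2.5,0,0,0],[4,0,0,-1.65,0,0,0],[1,0,0,0,0,0,0],[1,0,0,0,0,0,0],[1,0,0,0,0,0,0],[1,0,0,0,0,0,0]])

```text
time_s: 21.08
eef_pos: [0.4184, -0.3111, 0.1695]
ee_rot: [-3.14, 0.354, 0.506]
wrist_force: [0.4, 0.2, -0.4]
grip_width: 0.189
```

```bash
python3 - <<'E'
from h import *
s=read_state();print(s['qpos'].round(3),s['eef_pos'].round(4),s['ee_rot'].round(3),s['wrist_force'])
c,a=snap('wrist','w14');crop(a,'w14c',180,80,380,380,2)
et=np.array([.0565,-.0003,.1525])
p=.873;R=Rt(YAW,s['ee_rot'][1]-p)
s['eef_pos']=s['eef_pos']+[0,0,.1]
go(tcp_for(rk(-.052,-.14,.265),R,et),R,11,s)
E
```

```text
[-0.804  0.334  1.957 -0.413  0.988  0.513] [ 0.4184 -0.3111  0.1695] [-3.14   0.354  0.506] [ 0.36245236  0.18741694 -0.40992865]
tot [ 7.3  16.72  9.99] [ 0.249 -0.844 -0.408] | /11 [0.664 1.52  0.908] [ 0.0227 -0.0767 -0.0371]
```

View pics/w14c.png

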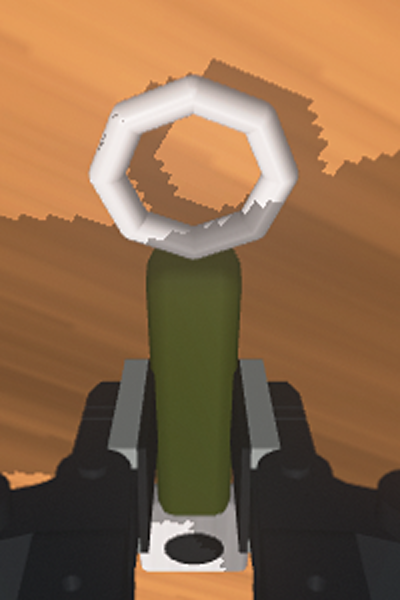

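Emit:
servo_tool(targets=[[1,0,0,1.5,0,0,0],[1,0,0,4,0,0,0],[1,0,0,4.5,0,0,0],[1,0.4,1.5,2,0.0227,-0.0767,-0.0371],[1,0.4,1.5,2,0.0227,-0.0767,-0.0371],[1,0.5,1.5,1.6,0.0227,-0.0767,-0.0371],[1,0.5,1.5,1.4,0.0227,-0.0767,-0.0371],[1,0.6,1.5,1,0.0227,-0.0767,-0.0371],[1,0.7,1.5,0.5,0.0227,-0.0767,-0.0371],[1,0.8,1.5,0.5,0.0227,-0.0767,-0.0371],[1,0.8,1.5,0.5,0.0227,-0.0767,-0.0371],[1,0.8,1.5,0.3,0.0227,-0.0767,-0.0371],[1,0.9,1.5,0.2,0.0227,-0.0767,-0.0371],[1,0.9,1.65,0,0.0227,-0.0767,-0.0371],[1,0,0,0,0,0,0]])

```text
time_s: 23.0
eef_pos: [0.491, -0.1436, 0.3696]
ee_rot: [-3.141, -0.518, 0.074]
wrist_force: [-0.0, -0.3, -0.7]
grip_width: 0.187
```

```bash
python3 - <<'E'
from h import *
s=read_state();print(s['qpos'].round(3),s['eef_pos'].round(4),s['ee_rot'].round(3),s['wrist_force'])
et=np.array([.0563,-.0003,.1525])
c,a=snap('wrist','w15');eyechk(c,s,et,'w15',-.14)
R=Rt(YAW,.354-.873)
go(tcp_for(rk(-.052,-.14,.265),R,et),R,1)
go(tcp_for(rk(-.035,-.14,.188),R,et),R,5)
E
```

```text
[-0.554 -0.13   2.037  0.401  0.844  0.734] [ 0.491  -0.1436  0.3696] [-3.141 -0.518  0.074] [-0.02076976 -0.34261817 -0.68433705]
eye rack frame -0.0525679432578653 -0.1391570705215289 0.26504498923091013
tot [ 0.06  0.02 -0.  ] [-0.    -0.001 -0.003] | /1 [ 0.057  0.024 -0.005] [-0.0002 -0.0013 -0.0028]
tot [ 1.75  0.14 -7.7 ] [-0.    -0.001 -0.003] | /5 [ 0.35   0.029 -1.541] [-0.     -0.0003 -0.0006]
```

View pics/w15_o.png

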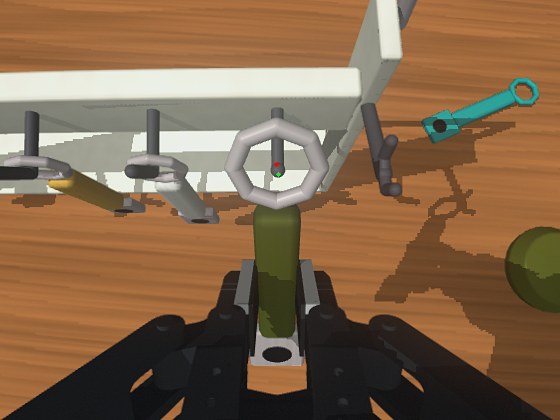

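The olive ring is around hook 1's tip, at (277,165).

Emit:
servo_tool(targets=[[1,0.35,0.02,-1.5,0,0,0],[1,0.35,0.02,-1.5,0,0,0],[1,0.35,0.03,-1.5,0,0,0],[1,0.35,0.03,-1.55,0,0,0],[1,0.35,0.03,-1.6,0,0,0],[1,0,0,0,0,0,0],[1,-0.9,-0.06,-1.5,0.008,-0.11,0],[1,-0.87,-0.06,-1.6,0.008,-0.11,0],[1,-0.8,-0.06,-1.65,0.008,-0.11,0],[1,0,0,0,0,0,0]])

```text
time_s: 24.3
eef_pos: [0.4834, -0.1448, 0.2459]
ee_rot: [-3.135, -0.838, 0.068]
wrist_force: [2.3, 0.7, -2.1]
grip_width: 0.192
```

```bash
python3 - <<'E'
from h import *
s=read_state();print(s['qpos'].round(3),s['eef_pos'].round(4),s['ee_rot'].round(3),s['wrist_force'])
et=np.array([.0563,-.0003,.1525])
c,a=snap('wrist','w16');eyechk(c,s,et,'w16',-.14)
E
```

```text
[-0.593  0.043  2.168  1.185  0.521 -0.042] [ 0.4834 -0.1448  0.2459] [-3.135 -0.838  0.068] [ 2.31697405  0.66875107 -2.12846738]
eye rack frame -0.033613203361980364 -0.13982015799216782 0.18581339411129275
```

View pics/w16.png

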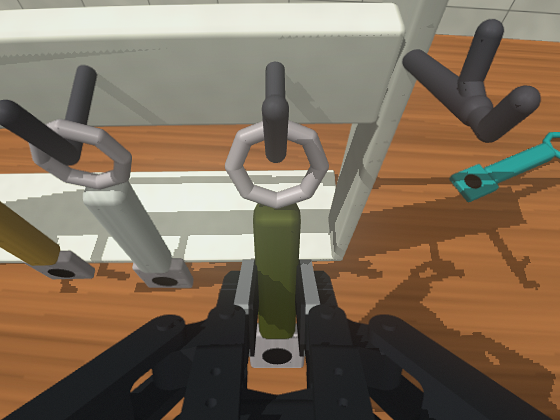

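Hook 1 is through the olive ring. Release and retreat.

Emit:
servo_tool(targets=[[3.5,0,0,0,0,0,0],[3.5,0,0,0,0,0,0],[3.5,0,0,0,0,0,0],[3.5,-1.5,-0.1,1.4,0,0,0],[3.5,-2.2,-0.15,2.1,0,0,0],[3.5,-2.2,-0.15,2.1,0,0,0]])

```text
time_s: 25.1
eef_pos: [0.4242, -0.1487, 0.3029]
ee_rot: [-3.137, -0.84, 0.07]
wrist_force: [-0.6, -0.5, 0.4]
grip_width: 0.409
```

```bash
python3 - <<'E'
from h import *
s=read_state();print(s['qpos'].round(3),s['eef_pos'].round(4),s['ee_rot'].round(3),s['wrist_force'])
c,a=snap('wrist','w17')
c,a=snap('top','t17');crop(a,'t17c',140,130,390,300,3.2)
p=grasp((.4247,.172),.080,.35,0,.07);print(p)
go(p,Rt(.080,.35),16)
E
```

```text
[-0.687 -0.221  2.282  0.993  0.662  0.126] [ 0.4242 -0.1487  0.3029] [-3.137 -0.84   0.07 ] [-0.57486932 -0.50281967  0.44469994]
[0.48314799 0.17668584 0.23778336]
tot [ 5.88 32.59 -6.67] [-0.09   1.19   0.007] | /16 [ 0.368  2.037 -0.417] [-0.0056  0.0744  0.0004]
```

View pics/w17.png

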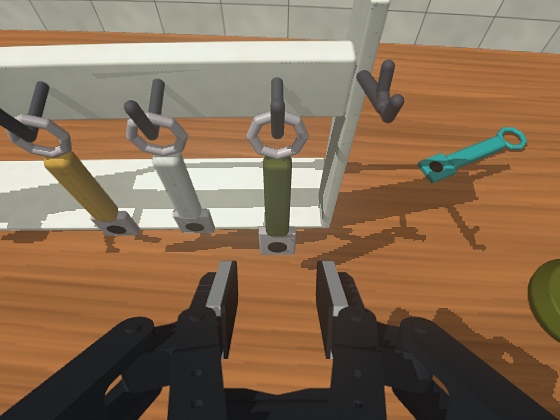

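View pics/t17c.png

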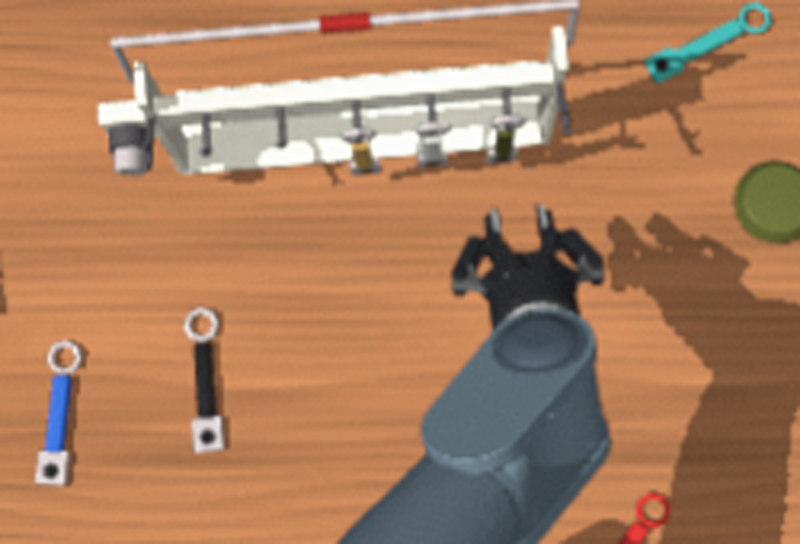

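Emit:
servo_tool(targets=[[4,-0.5,1.5,0,-0.0056,0.0744,0.0004],[4,-0.5,2,0,-0.0056,0.0744,0.0004],[4,0,2,0,-0.0056,0.0744,0.0004],[4,0,2.1,0,-0.0056,0.0744,0.0004],[4,0,2.1,0,-0.0056,0.0744,0.0004],[4,0.4,2.1,0,-0.0056,0.0744,0.0004],[4,0.4,2.1,0,-0.0056,0.0744,0.0004],[4,0.5,2.1,0,-0.0056,0.0744,0.0004],[4,0.5,2.1,0,-0.0056,0.0744,0.0004],[4,0.5,2.1,-0.6,-0.0056,0.0744,0.0004],[4,0.7,2.1,-1,-0.0056,0.0744,0.0004],[4,0.7,2.1,-1,-0.0056,0.0744,0.0004],[4,0.8,2.1,-1,-0.0056,0.0744,0.0004],[4,0.8,2.1,-1,-0.0056,0.0744,0.0004],[4,0.8,2,-1,-0.0056,0.0744,0.0004],[4,0.8,2,-1,-0.0056,0.0744,0.0004],[4,0,0,0,0,0,0]])

```text
time_s: 27.32
eef_pos: [0.4839, 0.1783, 0.2346]
ee_rot: [-3.138, 0.355, 0.08]
wrist_force: [-1.8, 0.9, 0.6]
grip_width: 0.465
```

```bash
python3 - <<'E'
from h import *
s=read_state();print(s['qpos'].round(3),s['eef_pos'].round(4),s['ee_rot'].round(3),s['wrist_force'])
c,a=snap('wrist','w18')
print(proj(c,[[.4825,.1766,.007],[.4247,.172,.014]]).round(0))
p=grasp((.4247,.172),.08,.35,0,0);print(p)
go(p,Rt(.08,.35),3)
E
```

```text
[0.13  0.229 1.932 0.021 1.335 1.612] [0.4839 0.1783 0.2346] [-3.138  0.355  0.08 ] [-1.84313302  0.86274715  0.6047817 ]
[[282.  95.]
 [281. 198.]]
[0.48314799 0.17668584 0.16778336]
tot [-0.06 -0.1  -6.74] [-0.002 -0.004  0.002] | /3 [-0.02  -0.033 -2.248] [-0.0008 -0.0014  0.0005]
```

View pics/w18.png

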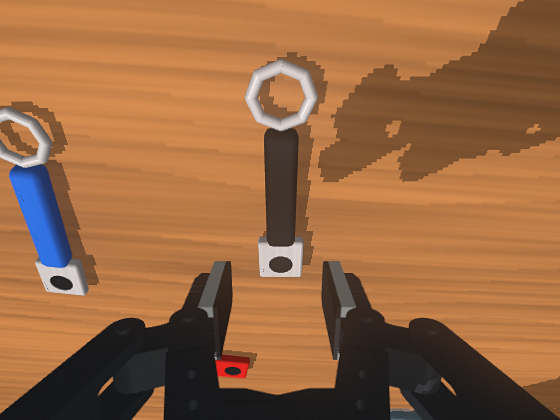

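Black is aligned, with its ring at (281,95). Grip.

Emit:
servo_tool(targets=[[4,-0.06,-0.12,-2.5,0,0,0],[4,0,0,-2.5,0,0,0],[4,0,0,-1.7,0,0,0],[1,0,0,0,0,0,0],[1,0,0,0,0,0,0],[1,0,0,0,0,0,0],[1,0,0,0,0,0,0]])

```text
time_s: 28.25
eef_pos: [0.4834, 0.1761, 0.1699]
ee_rot: [-3.139, 0.352, 0.078]
wrist_force: [0.5, 0.3, -0.8]
grip_width: 0.188
```

```bash
python3 - <<'E'
from h import *
s=read_state();print(s['qpos'].round(3),s['eef_pos'].round(4),s['ee_rot'].round(3),s['wrist_force'])
c,a=snap('wrist','w19');crop(a,'w19c',180,80,380,380,2)
et=np.array([.0563,-.0003,.1525])
p=.873;R=Rt(YAW,s['ee_rot'][1]-p)
s['eef_pos']=s['eef_pos']+[0,0,.1]
go(tcp_for(rk(-.052,.07,.265),R,et),R,9,s)
E
```

```text
[0.126 0.347 1.937 0.021 1.208 1.608] [0.4834 0.1761 0.1699] [-3.139  0.352  0.078] [ 0.51383544  0.34121884 -0.81775066]
tot [ -0.69 -11.05   9.93] [ 0.062 -0.871 -0.007] | /9 [-0.077 -1.228  1.104] [ 0.0069 -0.0968 -0.0008]
```

View pics/w19c.png

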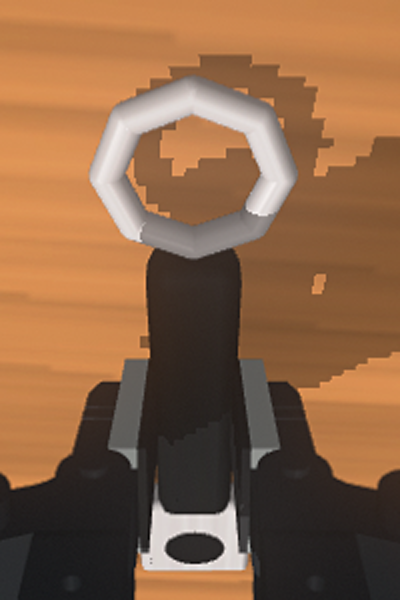

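Emit:
servo_tool(targets=[[1,0,0,1.5,0,0,0],[1,0,0,4,0,0,0],[1,0,0,4.5,0,0,0],[1,-0.3,-1.2,2.2,0.007,-0.097,-0.001],[1,-0.3,-1.2,2.2,0.007,-0.097,-0.001],[1,-0.3,-1.2,1.6,0.007,-0.097,-0.001],[1,-0.3,-1.2,1.5,0.007,-0.097,-0.001],[1,0,-1.2,1,0.007,-0.097,-0.001],[1,0,-1.2,0.5,0.007,-0.097,-0.001],[1,0.1,-1.2,0.5,0.007,-0.097,-0.001],[1,0.2,-1.2,0.3,0.007,-0.097,-0.001],[1,0.2,-1.4,0.1,0.007,-0.097,-0.001],[1,0,0,0,0,0,0]])

```text
time_s: 29.92
eef_pos: [0.4757, 0.0656, 0.3691]
ee_rot: [-3.139, -0.522, 0.067]
wrist_force: [-0.6, 0.3, -0.7]
grip_width: 0.191
```

```bash
python3 - <<'E'
from h import *
s=read_state();print(s['qpos'].round(3),s['eef_pos'].round(4),s['ee_rot'].round(3),s['wrist_force'])
et=np.array([.0563,-.0003,.1525])
c,a=snap('wrist','w20');eyechk(c,s,et,'w20',.07)
R=Rt(YAW,.352-.873)
go(tcp_for(rk(-.052,.07,.265),R,et),R,1)
go(tcp_for(rk(-.035,.07,.188),R,et),R,5)
E
```

```text
[-0.116 -0.223  2.117  0.138  0.738  1.309] [0.4757 0.0656 0.3691] [-3.139 -0.522  0.067] [-0.61282754  0.29302325 -0.69922416]
eye rack frame -0.05271371566784295 0.0699509194299839 0.26490102888290057
tot [ 0.07 -0.04  0.04] [-0.002 -0.001  0.002] | /1 [ 0.07  -0.039  0.038] [-0.0019 -0.0005  0.0019]
tot [ 1.77  0.08 -7.66] [-0.002 -0.001  0.002] | /5 [ 0.353  0.016 -1.532] [-0.0004 -0.0001  0.0004]
```

View pics/w20_o.png

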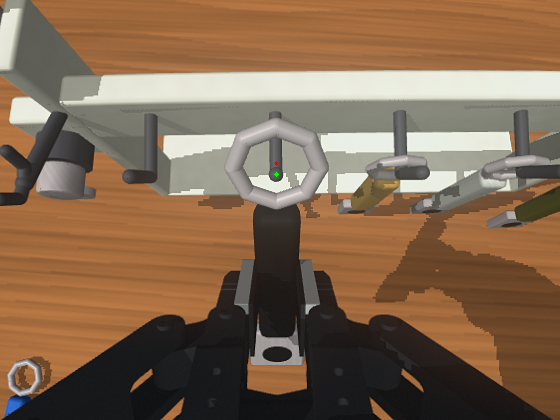

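The black ring is around hook 4's tip. Lower, with a little less tilt because j5 is near its limit.

Emit:
servo_tool(targets=[[1,0.35,0.0,-1.5,0,0,0],[1,0.35,0.02,-1.5,0,0,0],[1,0.35,0.02,-1.5,0,0,0],[1,0.35,0.02,-1.5,0,0,0],[1,0.36,0.02,-1.6,0,0,0],[1,0,0,0,0,0,0],[1,-0.9,-0.06,-1.5,0.008,-0.11,0],[1,-0.87,-0.06,-1.6,0.008,-0.11,0],[1,0,0,0,0,0,0]])

```text
time_s: 31.1
eef_pos: [0.4752, 0.0657, 0.2605]
ee_rot: [-3.137, -0.739, 0.066]
wrist_force: [-0.3, 1.0, -0.3]
grip_width: 0.19
```

```bash
python3 - <<'E'
from h import *
s=read_state();print(s['qpos'].round(3),s['eef_pos'].round(4),s['ee_rot'].round(3),s['wrist_force'])
et=np.array([.0563,-.0003,.1525])
c,a=snap('wrist','w21');eyechk(c,s,et,'w21',.07)
E
```

```text
[-0.122 -0.059  2.222  0.492  0.281  0.955] [0.4752 0.0657 0.2605] [-3.137 -0.739  0.066] [-0.29889325  0.98456935 -0.33580573]
eye rack frame -0.033665044361973345 0.07033323684541375 0.1857006179820369
```

View pics/w21.png

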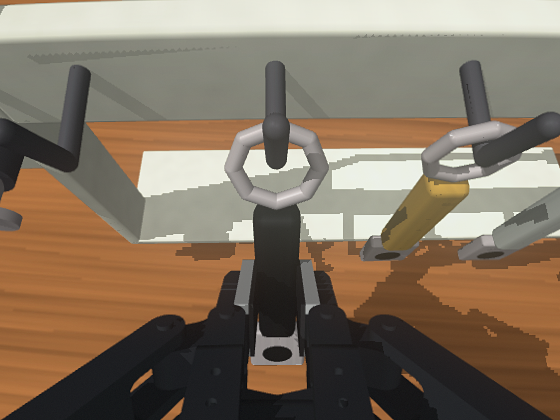

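Emit:
servo_tool(targets=[[3.5,0,0,0,0,0,0],[3.5,0,0,0,0,0,0],[3.5,0,0,0,0,0,0],[3.5,-1.4,-0.1,1.5,0,0,0],[3.5,-2.0,-0.14,2.2,0,0,0],[3.5,-2.0,-0.14,2.2,0,0,0]])

```text
time_s: 31.9
eef_pos: [0.4215, 0.0618, 0.3209]
ee_rot: [-3.138, -0.742, 0.068]
wrist_force: [0.7, -0.1, -0.6]
grip_width: 0.404
```

```bash
python3 - <<'E'
from h import *
s=read_state();print(s['qpos'].round(3),s['eef_pos'].round(4),s['ee_rot'].round(3),s['wrist_force'])
c,a=snap('wrist','w22')
c,a=snap('top','t22');crop(a,'t22c',100,130,350,300,3.2)
p=grasp((.3911,.3212),-.0785,.35,0,.07);print(p)
go(p,Rt(-.0785,.35),14)
E
```

```text
[-0.152 -0.341  2.324  0.35   0.453  1.091] [0.4215 0.0618 0.3209] [-3.138 -0.742  0.068] [ 0.73002167 -0.05017223 -0.5887253 ]
[0.44955495 0.31660184 0.23778336]
tot [ 2.78 25.48 -8.5 ] [ 0.004  1.099 -0.132] | /14 [ 0.198  1.82  -0.607] [ 0.0003  0.0785 -0.0095]
```

View pics/w22.png

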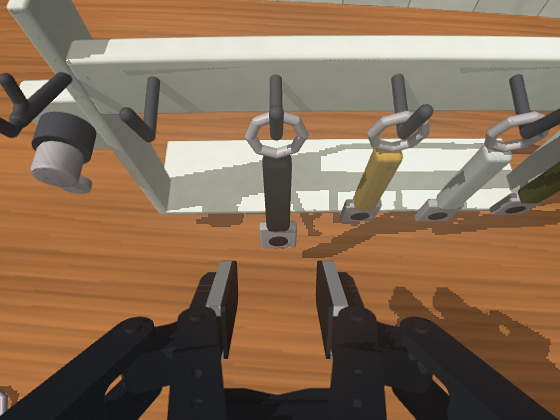

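View pics/t22c.png

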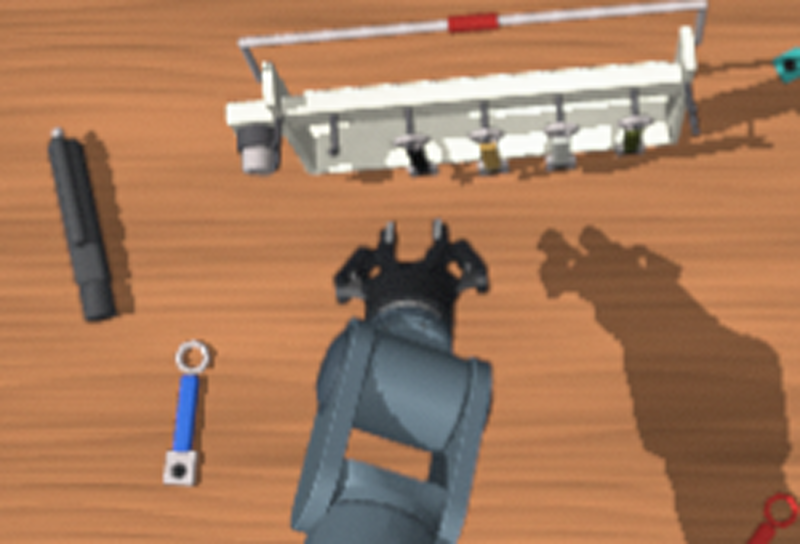

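Emit:
servo_tool(targets=[[4,-0.4,1.8,0,0,0.0785,-0.0095],[4,-0.4,1.8,0,0,0.0785,-0.0095],[4,0,1.8,0,0,0.0785,-0.0095],[4,0,1.8,0,0,0.0785,-0.0095],[4,0,1.8,0,0,0.0785,-0.0095],[4,0.2,1.8,-0.5,0,0.0785,-0.0095],[4,0.3,1.8,-1,0,0.0785,-0.0095],[4,0.3,1.8,-1,0,0.0785,-0.0095],[4,0.4,1.8,-1,0,0.0785,-0.0095],[4,0.4,1.8,-1,0,0.0785,-0.0095],[4,0.5,1.8,-1,0,0.0785,-0.0095],[4,0.5,1.8,-1,0,0.0785,-0.0095],[4,0.5,1.8,-1,0,0.0785,-0.0095],[4,0.5,2.0,-1,0,0.0785,-0.0095],[4,0,0,0,0,0,0]])

```text
time_s: 33.88
eef_pos: [0.4502, 0.3165, 0.2333]
ee_rot: [3.138, 0.357, -0.078]
wrist_force: [-0.3, -0.3, -0.7]
grip_width: 0.468
```

```bash
python3 - <<'E'
from h import *
s=read_state();print(s['qpos'].round(3),s['eef_pos'].round(4),s['ee_rot'].round(3),s['wrist_force'])
c,a=snap('wrist','w23')
print(proj(c,[[.449,.3167,.007],[.3911,.3212,.014]]).round(0))
p=grasp((.3911,.3212),-.0785,.35,0,0);print(p)
go(p,Rt(-.0785,.35),3)
E
```

```text
[0.384 0.293 1.856 0.158 1.32  1.968] [0.4502 0.3165 0.2333] [ 3.138  0.357 -0.078] [-0.30260542 -0.29698422 -0.68317756]
[[275.  95.]
 [276. 199.]]
[0.44955495 0.31660184 0.16778336]
tot [-0.06  0.07 -6.62] [ 0.003 -0.006 -0.001] | /3 [-0.018  0.022 -2.207] [ 0.0011 -0.0022 -0.0004]
```

View pics/w23.png

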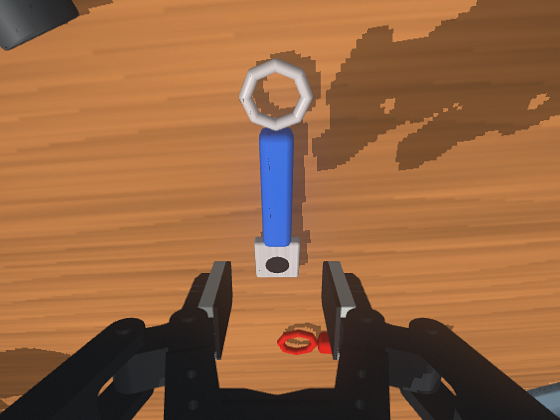

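Blue is aligned, with its ring at (276,94). Grip.

Emit:
servo_tool(targets=[[4,-0.06,0.07,-2.5,0,0,0],[4,0,0,-2.5,0,0,0],[4,0,0,-1.6,0,0,0],[1,0,0,0,0,0,0],[1,0,0,0,0,0,0],[1,0,0,0,0,0,0],[1,0,0,0,0,0,0]])

```text
time_s: 34.8
eef_pos: [0.4497, 0.3166, 0.1699]
ee_rot: [3.139, 0.354, -0.079]
wrist_force: [-0.2, 0.3, -1.5]
grip_width: 0.188
```

```bash
python3 - <<'E'
from h import *
s=read_state();print(s['qpos'].round(3),s['eef_pos'].round(4),s['ee_rot'].round(3),s['wrist_force'])
c,a=snap('wrist','w24');crop(a,'w24c',180,80,380,380,2)
et=np.array([.0563,-.0003,.1525])
p=.873;R=Rt(YAW,s['ee_rot'][1]-p)
s['eef_pos']=s['eef_pos']+[0,0,.1]
go(tcp_for(rk(-.052,.14,.265),R,et),R,12,s)
E
```

```text
[0.384 0.404 1.859 0.165 1.204 1.949] [0.4497 0.3166 0.1699] [ 3.139  0.354 -0.079] [-0.19144849  0.25824536 -1.5036508 ]
tot [  2.21 -18.12   9.96] [-0.001 -0.874  0.14 ] | /12 [ 0.185 -1.51   0.83 ] [-0.0001 -0.0728  0.0117]
```

View pics/w24c.png

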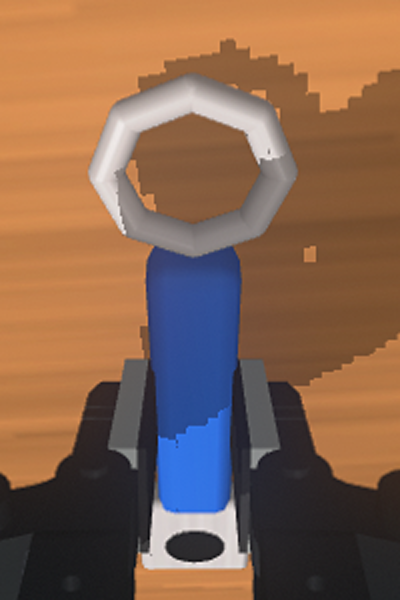

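Emit:
servo_tool(targets=[[1,0,0,1.5,0,0,0],[1,0,0,4,0,0,0],[1,0,0,4.5,0,0,0],[1,-0.2,-1.5,2.0,0,-0.073,0.0117],[1,-0.2,-1.5,2.0,0,-0.073,0.0117],[1,-0.1,-1.5,1.6,0,-0.073,0.0117],[1,0,-1.5,1.3,0,-0.073,0.0117],[1,0,-1.5,1,0,-0.073,0.0117],[1,0.2,-1.5,0.5,0,-0.073,0.0117],[1,0.3,-1.5,0.5,0,-0.073,0.0117],[1,0.4,-1.5,0.3,0,-0.073,0.0117],[1,0.4,-1.5,0.3,0,-0.073,0.0117],[1,0.4,-1.5,0.2,0,-0.073,0.0117],[1,0.5,-1.5,0.2,0,-0.073,0.0117],[1,0.5,-1.6,0,0,-0.071,0.0117],[1,0,0,0,0,0,0]])

```text
time_s: 36.85
eef_pos: [0.4712, 0.1349, 0.369]
ee_rot: [-3.14, -0.517, 0.068]
wrist_force: [-0.7, -0.5, -0.6]
grip_width: 0.19
```

```bash
python3 - <<'E'
from h import *
s=read_state();print(s['qpos'].round(3),s['eef_pos'].round(4),s['ee_rot'].round(3),s['wrist_force'])
et=np.array([.0563,-.0003,.1525])
c,a=snap('wrist','w25');eyechk(c,s,et,'w25',.14)
R=Rt(YAW,.354-.873)
go(tcp_for(rk(-.052,.14,.265),R,et),R,1)
go(tcp_for(rk(-.035,.14,.188),R,et),R,5)
E
```

```text
[ 0.045 -0.192  2.092  0.019  0.725  1.536] [0.4712 0.1349 0.369 ] [-3.14  -0.517  0.068] [-0.66591362 -0.47322953 -0.64936237]
eye rack frame -0.052809105926456636 0.1394777163801158 0.26430486408075005
tot [0.06 0.   0.06] [-0.001 -0.002  0.001] | /1 [0.062 0.002 0.064] [-0.0011 -0.0024  0.0008]
tot [ 1.76  0.12 -7.64] [-0.001 -0.002  0.001] | /5 [ 0.352  0.024 -1.527] [-0.0002 -0.0005  0.0002]
```

View pics/w25_o.png

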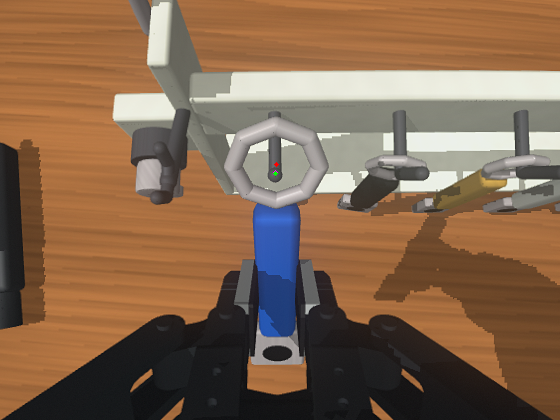

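The blue ring is around hook 5's tip. Lower and tilt modestly.

Emit:
servo_tool(targets=[[1,0.35,0.02,-1.5,0,0,0],[1,0.35,0.02,-1.5,0,0,0],[1,0.35,0.03,-1.5,0,0,0],[1,0.35,0.03,-1.5,0,0,0],[1,0.35,0.02,-1.6,0,0,0],[1,0,0,0,0,0,0],[1,-0.9,-0.06,-1.5,0.008,-0.11,0],[1,-0.4,-0.03,-0.8,0.004,-0.055,0],[1,0,0,0,0,0,0]])

```text
time_s: 38.02
eef_pos: [0.4755, 0.1358, 0.269]
ee_rot: [-3.14, -0.681, 0.07]
wrist_force: [-0.3, 0.3, -0.8]
grip_width: 0.192
```

```bash
python3 - <<'E'
from h import *
s=read_state();print(s['qpos'].round(3),s['eef_pos'].round(4),s['ee_rot'].round(3),s['wrist_force'])
et=np.array([.0563,-.0003,.1525])
c,a=snap('wrist','w26');eyechk(c,s,et,'w26',.14)
E
```

```text
[ 0.046 -0.033  2.171  0.053  0.323  1.501] [0.4755 0.1358 0.269 ] [-3.14  -0.681  0.07 ] [-0.27550839  0.26426584 -0.7702608 ]
eye rack frame -0.032957327230465655 0.14030312694252933 0.1860497538472076
```

View pics/w26.png

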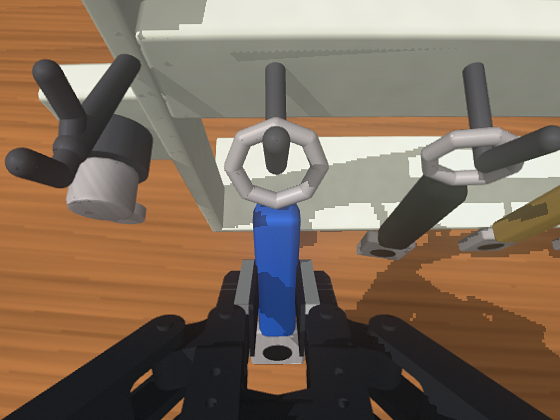

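Hook 5 is through the blue ring. Release and retreat along the fingers.

Emit:
servo_tool(targets=[[3.5,0,0,0,0,0,0],[3.5,0,0,0,0,0,0],[3.5,0,0,0,0,0,0],[3.5,-1.3,-0.09,1.6,0,0,0],[3.5,-1.9,-0.13,2.3,0,0,0],[3.5,-1.9,-0.13,2.3,0,0,0],[3.5,-1.9,-0.13,2.3,0,0,0]])

```text
time_s: 38.95
eef_pos: [0.4053, 0.131, 0.3551]
ee_rot: [-3.14, -0.683, 0.07]
wrist_force: [1.0, -0.1, 0.3]
grip_width: 0.411
```

```bash
python3 - <<'E'
from h import *
s=read_state();print(s['qpos'].round(3),s['eef_pos'].round(4),s['ee_rot'].round(3),s['wrist_force'])
c,a=snap('wrist','w27')
c,a=snap('side','s27');crop(a,'s27c',240,80,380,220,4.2)
c2,b=snap('top','t27');crop(b,'t27c',140,110,390,300,3.2)
def red(a,x0,y0,x1,y1):
    h=cv2.cvtColor(a,cv2.COLOR_BGR2HSV);m=((h[...,0]<8)|(h[...,0]>172))&(h[...,1]>150)&(h[...,2]>70)
    z=np.zeros_like(m);z[y0:y1,x0:x1]=m[y0:y1,x0:x1];y,x=np.nonzero(z);return (x.mean(),y.mean(),len(x))
S=red(a,310,130,360,175);T=red(b,225,110,280,160);print(S,T)
P=tri([c,c2],[S[:2],T[:2]]);print(P,'rack',(P-O)@XA,(P-O)@YA,P[2]);
x,z=(P-O)@XA-.03,P[2]-.23;print('theta',np.arctan2(z,-x),np.hypot(x,z), proj(c,P)-S[:2],proj(c2,P)-T[:2])
E
```

```text
[ 0.041 -0.387  2.283  0.037  0.563  1.517] [0.4053 0.131  0.3551] [-3.14  -0.683  0.07 ] [ 1.04171759 -0.1201397   0.27300266]
(np.float64(334.60526315789474), np.float64(149.55263157894737), 38) (np.float64(247.2962962962963), np.float64(136.59259259259258), 81)
[0.69506336 0.01225618 0.30843241] rack 0.03753524858002568 0.001111163789686643 0.30843241481127415
theta 1.6665755091442225 0.07879355090545516 [[-0.06130902  0.02209454]] [[-0.00243507 -0.07488825]]
```

View pics/w27.png

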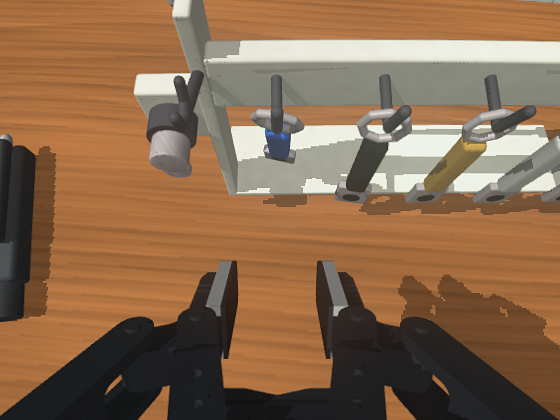

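View pics/s27c.png

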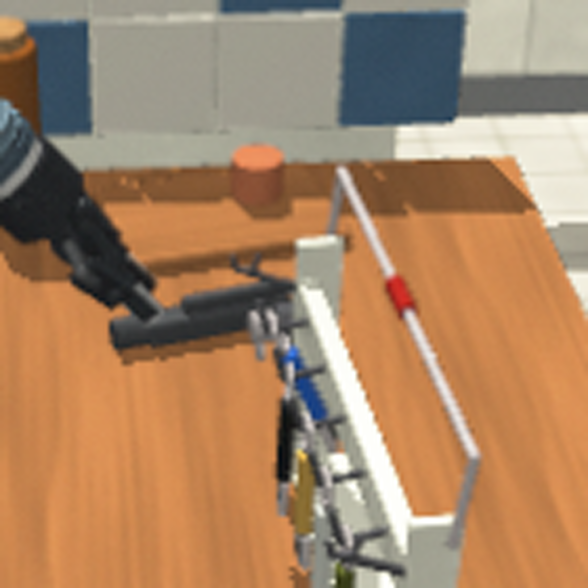

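View pics/t27c.png

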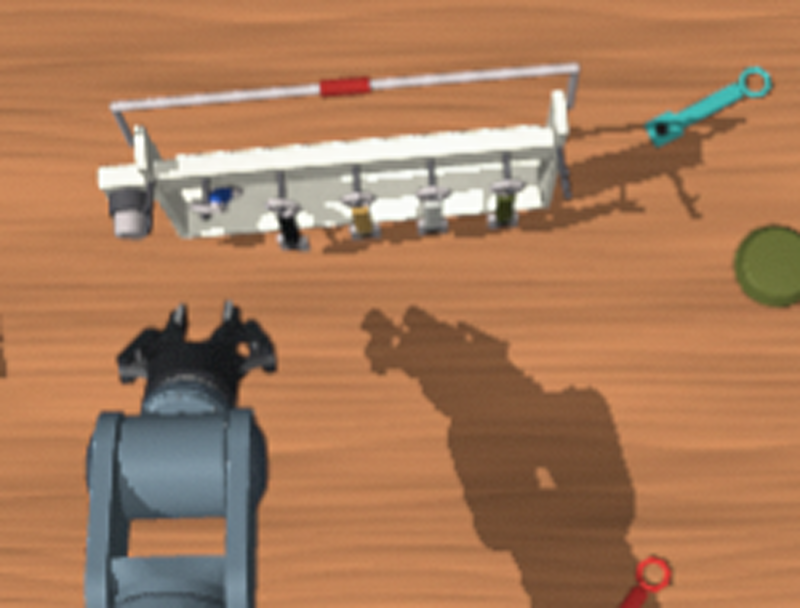

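All five hang; blue is still swinging at (278,135). The keeper is at about 1.67 rad, with its grip at (0.695, 0.012, 0.305). I'll regrip the bar to close it.

```bash
python3 - <<'E'
from h import *
go([.6942,.0122,.53],Rt(1.641,0),15)
E
```

```text
tot [ 28.83 -11.89  17.44] [-0.575  0.497  1.502] | /15 [ 1.922 -0.793  1.163] [-0.0383  0.0332  0.1002]
```

Emit:
servo_tool(targets=[[3.5,0,-0.8,3,-0.0383,0.0332,0.1],[3.5,0,-0.8,3,-0.0383,0.0332,0.1],[3.5,0.5,-0.8,3,-0.0383,0.0332,0.1],[3.5,1.5,-0.8,3,-0.0383,0.0332,0.1],[3.5,2,-0.8,3,-0.0383,0.0332,0.1],[3.5,2.4,-0.8,2.4,-0.0383,0.0332,0.1],[3.5,2.4,-0.8,0,-0.0383,0.0332,0.1],[3.5,2.5,-0.8,0,-0.0383,0.0332,0.1],[3.5,2.5,-0.8,0,-0.0383,0.0332,0.1],[3.5,2.5,-0.8,0,-0.0383,0.0332,0.1],[3.5,2.5,-0.8,0,-0.0383,0.0332,0.1],[3.5,2.5,-0.8,0,-0.0383,0.0332,0.1],[3.5,2.5,-0.8,0,-0.0383,0.0332,0.1],[3.5,2.5,-0.8,0,-0.0383,0.0332,0.1],[3.5,2.5,-0.7,0,-0.0383,0.0332,0.1],[3.5,0,0,0,0,0,0]])

```text
time_s: 41.1
eef_pos: [0.6958, 0.0113, 0.5247]
ee_rot: [-3.138, 0.003, 1.637]
wrist_force: [0.2, 0.4, -0.3]
grip_width: 0.41
```

```bash
python3 - <<'E'
from h import *
s=read_state();print(s['qpos'].round(3),s['eef_pos'].round(4),s['ee_rot'].round(3))
go([.6942,.0122,.46],Rt(1.641,0),4)
c,a=snap('wrist','w28');print(proj(c,[.6942,.0122,.305]))
E
```

```text
[-0.146  0.287  1.292 -0.004  1.566 -0.212] [0.6958 0.0113 0.5247] [-3.138e+00  3.000e-03  1.637e+00]
tot [-0.16  0.09 -6.47] [ 0.003 -0.003  0.004] | /4 [-0.039  0.022 -1.619] [ 0.0008 -0.0008  0.001 ]
[[274.20789729 234.91156212]]
```

View pics/w28.png

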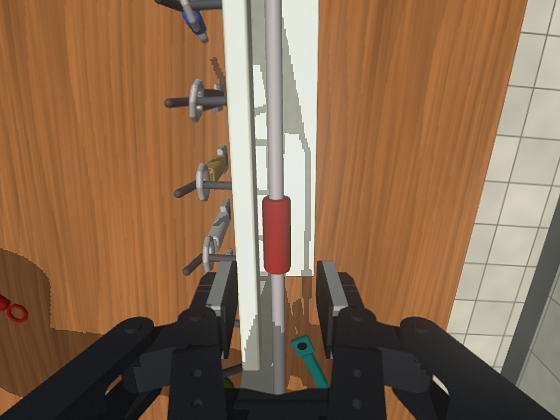

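Emit:
servo_tool(targets=[[3.2,-0.16,0.09,-2.4,0,0,0],[3.2,0,0,-2,0,0,0],[3.2,0,0,-1.1,0,0,0],[1,0,0,0,0,0,0],[1,0,0,0,0,0,0],[1,0,0,0,0,0,0],[1,0,0,0,0,0,0]], squeeze=25)

```text
time_s: 42.02
eef_pos: [0.6922, 0.013, 0.472]
ee_rot: [-3.14, 0.003, 1.638]
wrist_force: [-0.8, 0.8, -11.5]
grip_width: 0.172
```

```bash
python3 - <<'E'
from h import *
s=read_state();print(s['eef_pos'].round(4),s['wrist_force'].round(1))
c,a=snap('wrist','w29')
E
```

```text
[0.6922 0.013  0.472 ] [ -0.8   0.8 -11.5]
```

View pics/w29.png

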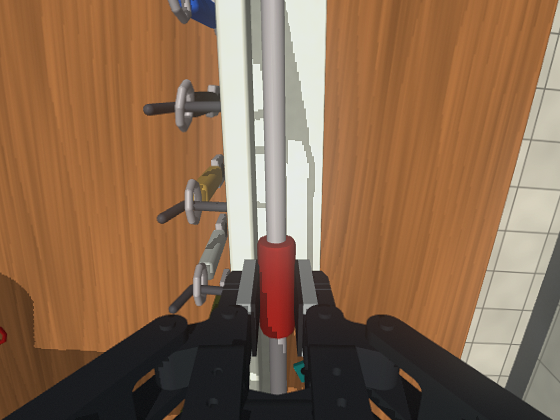

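Emit:
servo_tool(targets=[[1,-0.55,-0.04,0.05,0,0,0],[1,-1.08,-0.08,-0.1,0,0,0],[1,-1.06,-0.07,-0.25,0,0,0],[1,-1.0,-0.07,-0.41,0,0,0],[1,-0.94,-0.07,-0.55,0,0,0],[1,-0.85,-0.06,-0.68,0,0,0],[1,-0.74,-0.05,-0.79,0,0,0],[1,-0.62,-0.04,-0.89,0,0,0],[1,-0.49,-0.03,-0.97,0,0,0],[1,-0.34,-0.02,-1.03,0,0,0],[1,0,0,0,0,0,0]])

```text
time_s: 43.45
eef_pos: [0.6153, 0.0072, 0.4179]
ee_rot: [3.141, 0.006, 1.638]
wrist_force: [0.1, -2.3, 1.3]
grip_width: 0.172
```

```bash
python3 - <<'E'
from h import *
s=read_state();print(s['eef_pos'].round(4),s['wrist_force'].round(1))
p=s['eef_pos'];x,z=(p-O)@XA-.03,p[2]-.165-.23;print(x,z,np.arctan2(z,-x))
c,a=snap('wrist','w30')
c,a=snap('side','s30');crop(a,'s30c',240,80,380,220,4.2)
E
```

```text
[0.6153 0.0072 0.4179] [ 0.1 -2.3  1.3]
-0.0723841063031439 0.022923157290902413 0.3066954501000491
```

View pics/w30.png

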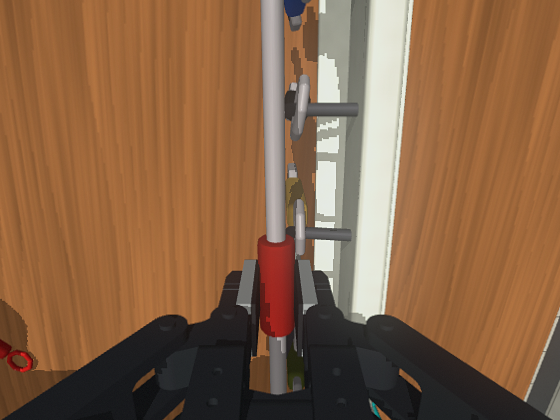

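View pics/s30c.png

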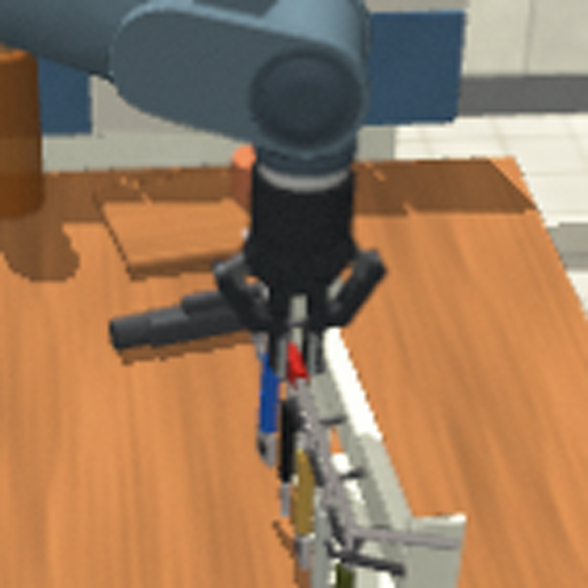

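Emit:
servo_tool(targets=[[1,-0.17,-0.01,-0.75,0,0,0],[1,-0.1,-0.01,-0.75,0,0,0],[1,-0.05,0,-0.6,0,0,0],[1,0,0,0,0,0,0]])

```text
time_s: 44.05
eef_pos: [0.6126, 0.007, 0.3959]
ee_rot: [3.141, 0.005, 1.638]
wrist_force: [1.3, -5.3, 3.3]
grip_width: 0.172
```

```bash
python3 - <<'E'
from h import *
s=read_state();print(s['eef_pos'].round(4),s['wrist_force'].round(1))
c,a=snap('wrist','w31')
c,a=snap('side','s31');crop(a,'s31c',240,80,380,220,4.2)
E
```

```text
[0.6126 0.007  0.3959] [ 1.3 -5.3  3.3]
```

View pics/s31c.png

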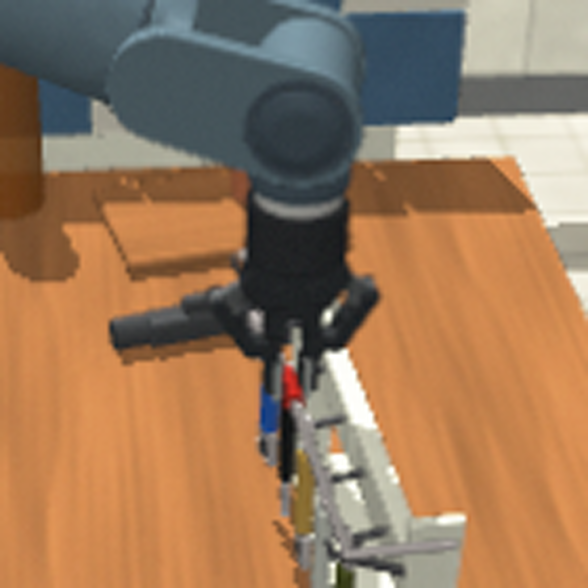

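Emit:
servo_tool(targets=[[1,0,0,-0.2,0,0,0],[1,0,0,-0.2,0,0,0],[1,0,0,0,0,0,0]])

```text
time_s: 44.52
eef_pos: [0.6127, 0.0071, 0.3956]
ee_rot: [3.14, 0.006, 1.639]
wrist_force: [-7.2, -4.5, 16.4]
grip_width: 0.173
```

The bar is against its stop: 16 N upward and no further travel. Release and rise.

Emit:
servo_tool(targets=[[3.2,0,0,0,0,0,0],[3.2,0,0,0,0,0,0],[3.2,0,0,0,0,0,0],[3.2,0,0,2,0,0,0],[3.2,0,0,4,0,0,0],[3.2,-4,0,4,0,0,0],[3.2,-5,0,1,0,0,0],[3.2,-5,0,0,0,0,0],[3.2,-5,0,0,0,0,0],[3.2,-3,0,0,0,0,0],[3.2,0,0,0,0,0,0]])

```text
time_s: 45.9
eef_pos: [0.391, 0.0077, 0.5039]
ee_rot: [3.137, 0.005, 1.638]
wrist_force: [0.4, -0.4, 0.3]
grip_width: 0.373
```

```bash
python3 - <<'E'
from h import *
s=read_state();print(s['eef_pos'].round(4),s['wrist_force'].round(1))
c,a=snap('side','s32');crop(a,'s32c',240,110,380,260,4)
c2,b=snap('top','t32');crop(b,'t32c',150,120,350,220,4)
c3,d=snap('wrist','w32')
def red(a,x0,y0,x1,y1):
    h=cv2.cvtColor(a,cv2.COLOR_BGR2HSV);m=((h[...,0]<8)|(h[...,0]>172))&(h[...,1]>150)&(h[...,2]>70)
    z=np.zeros_like(m);z[y0:y1,x0:x1]=m[y0:y1,x0:x1];y,x=np.nonzero(z);return (x.mean(),y.mean(),len(x))
S=red(a,290,150,330,190);T=red(b,230,150,280,190);print(S,T)
P=tri([c,c2],[S[:2],T[:2]]);print(P,'rack',(P-O)@XA,(P-O)@YA,P[2])
E
```

```text
[0.391  0.0077 0.5039] [ 0.4 -0.4  0.3]
(np.float64(308.1794871794872), np.float64(171.30769230769232), 39) (np.float64(251.44642857142858), np.float64(172.85714285714286), 56)
[0.61301289 0.00422791 0.23386809] rack -0.044877151457218975 -0.0011091533181449005 0.23386808683398574
```

View pics/s32c.png

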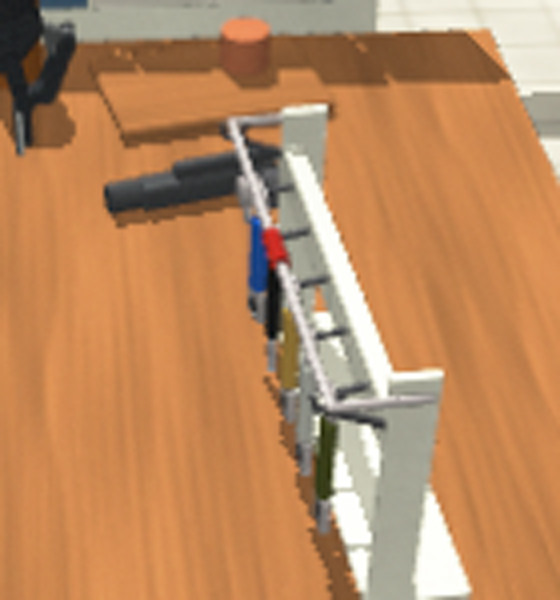

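View pics/t32c.png

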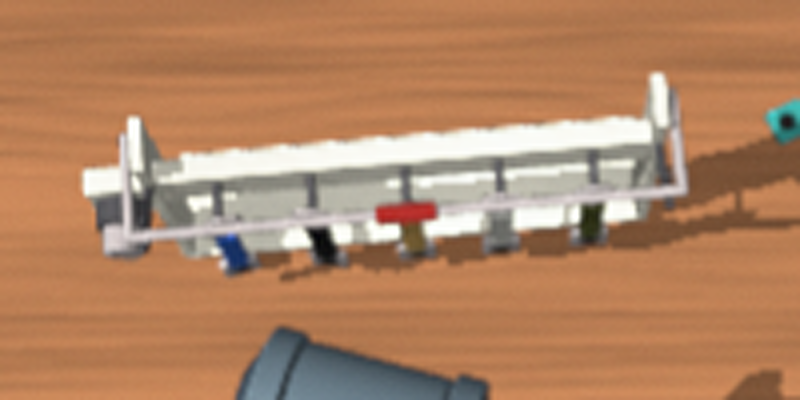

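View pics/w32.png

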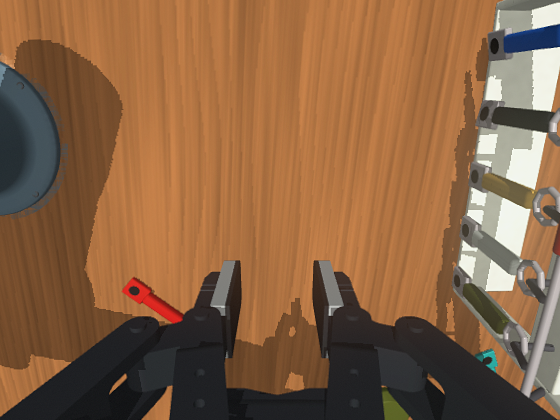

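The bar looks home: triangulated z is 0.234, and the same method read about 3.5 mm high on the open bar. To be sure, I'll press it from above between hooks with closed fingers and read its height.

```bash
python3 - <<'E'
from h import *
print(rk(-.045,.035,.234));go(rk(-.045,.035,.43),Rt(1.641,0),6)
E
```

```text
[0.61034315 0.04023845 0.234     ]
tot [21.75  3.29 -7.3 ] [0.004 0.002 0.003] | /6 [ 3.625  0.548 -1.216] [0.0007 0.0003 0.0004]
```

Emit:
servo_tool(targets=[[0,3.6,0.55,0,0,0,0],[0,3.6,0.55,0,0,0,0],[0,3.6,0.55,0,0,0,0],[0,3.6,0.55,0,0,0,0],[0,3.6,0.55,0,0,0,0],[0,3.7,0.55,0,0,0,0],[0,0,0,-3,0,0,0],[0,0,0,-3,0,0,0],[0,0,0,-1.3,0,0,0],[0,0,0,-0.5,0,0,0],[0,0,0,-0.5,0,0,0],[0,0,0,-0.5,0,0,0],[0,0,0,0,0,0,0]])

```text
time_s: 47.68
eef_pos: [0.6094, 0.0404, 0.4142]
ee_rot: [3.141, 0.004, 1.638]
wrist_force: [0.0, 0.3, -1.0]
grip_width: -0.001
```

Emit:
servo_tool(targets=[[0,0,0,-0.3,0,0,0],[0,0,0,-0.3,0,0,0],[0,0,0,0,0,0,0]])

```text
time_s: 48.05
eef_pos: [0.6093, 0.0404, 0.4078]
ee_rot: [-3.141, 0.004, 1.638]
wrist_force: [0.4, -0.6, -0.2]
grip_width: -0.004
```

Emit:
servo_tool(targets=[[0,0,0,-0.2,0,0,0],[0,0,0,0,0,0,0]])

```text
time_s: 48.3
eef_pos: [0.6095, 0.0404, 0.4073]
ee_rot: [3.141, 0.004, 1.638]
wrist_force: [-2.2, 1.0, 5.0]
grip_width: -0.003
```

Emit:
servo_tool(targets=[[0,0,0,-0.2,0,0,0],[0,0,0,0,0,0,0]])

```text
time_s: 48.55
eef_pos: [0.6095, 0.0405, 0.4071]
ee_rot: [3.14, 0.005, 1.639]
wrist_force: [-7.6, 0.2, 12.0]
grip_width: 0.001
```

Contact is at TCP z 0.407, so the bar centre is at 0.230 m and solid at 12 N: fully home. Retreat and let the swinging die out.

Emit:
servo_tool(targets=[[0,0,0,2,0,0,0],[0,0,0,4,0,0,0],[0,-3,0,4,0,0,0],[0,-5,1,0,0,0,0],[0,-5,2,0,0,0,0],[0,-5,3,0,0,0,0],[0,-4,4,0,0,0,0],[0,0,5,0,0,0,0],[0,0,5,0,0,0,0],[0,0,4,0,0,0,0],[0,0,0,0,0,0,0],[0,0,0,0,0,0,0],[0,0,0,0,0,0,0],[0,0,0,0,0,0,0],[0,0,0,0,0,0,0],[0,0,0,0,0,0,0],[0,0,0,0,0,0,0],[0,0,0,0,0,0,0],[0,0,0,0,0,0,0],[0,0,0,0,0,0,0]])

```text
time_s: 51.05
eef_pos: [0.3894, 0.2804, 0.5041]
ee_rot: [3.141, 0.004, 1.638]
wrist_force: [-1.0, 0.2, 0.7]
grip_width: 0.003
```

Emit:
servo_tool(targets=[[0,0,0,0,0,0,0],[0,0,0,0,0,0,0],[0,0,0,0,0,0,0],[0,0,0,0,0,0,0],[0,0,0,0,0,0,0],[0,0,0,0,0,0,0],[0,0,0,0,0,0,0],[0,0,0,0,0,0,0],[0,0,0,0,0,0,0],[0,0,0,0,0,0,0],[0,0,0,0,0,0,0],[0,0,0,0,0,0,0],[0,0,0,0,0,0,0],[0,0,0,0,0,0,0],[0,0,0,0,0,0,0],[0,0,0,0,0,0,0],[0,0,0,0,0,0,0],[0,0,0,0,0,0,0],[0,0,0,0,0,0,0],[0,0,0,0,0,0,0]])

```text
time_s: 53.55
eef_pos: [0.3894, 0.2804, 0.5041]
ee_rot: [3.141, 0.004, 1.638]
wrist_force: [-0.4, -0.7, -0.0]
grip_width: 0.004
```

```bash
python3 - <<'E'
from h import *
fr=[];
for i in range(12): fr.append(capture('side')[110:260,240:380].astype(int))
for i in (2,4,6,8,10,11):
    d=abs(fr[i]-fr[0]).max(2);ys,xs=np.nonzero(d>25);print(i,len(xs),(xs.min(),xs.max(),ys.min(),ys.max()) if len(xs) else '')
print(read_state()['time_s'])
cv2.imwrite('pics/s40.png',cv2.resize(fr[-1][:,:,::-1].astype(np.uint8),None,fx=4,fy=4,interpolation=cv2.INTER_CUBIC))
c,b=snap('top','t40')
E
```

```text
2 251 (np.int64(61), np.int64(86), np.int64(75), np.int64(141))
4 304 (np.int64(61), np.int64(86), np.int64(76), np.int64(141))
6 312 (np.int64(61), np.int64(87), np.int64(69), np.int64(141))
8 304 (np.int64(61), np.int64(86), np.int64(72), np.int64(141))
10 284 (np.int64(61), np.int64(86), np.int64(75), np.int64(141))
11 167 (np.int64(61), np.int64(86), np.int64(76), np.int64(141))
54.15
```

View pics/s40.png

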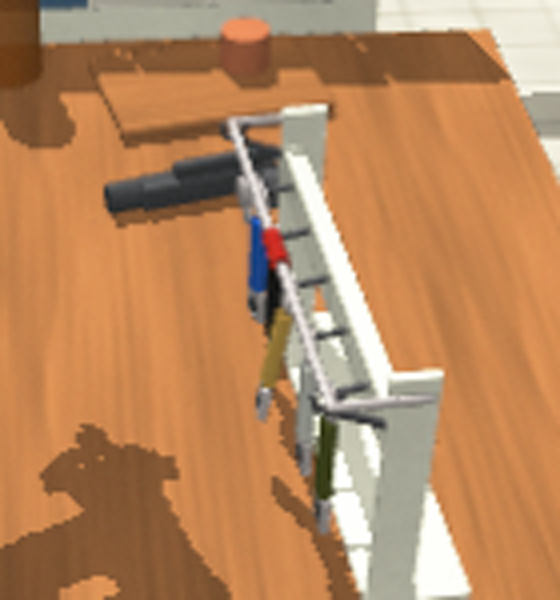

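View pics/t40.png

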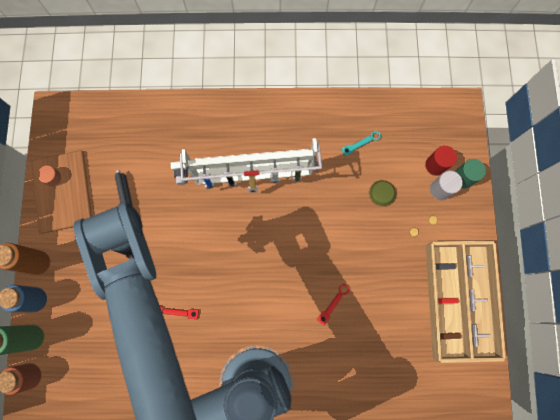

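Gold was set swinging, probably by the announced knock, and it's still on its hook. I'll wait until it is still.

Emit:
servo_tool(targets=[[0,0,0,0,0,0,0],[0,0,0,0,0,0,0],[0,0,0,0,0,0,0],[0,0,0,0,0,0,0],[0,0,0,0,0,0,0],[0,0,0,0,0,0,0],[0,0,0,0,0,0,0],[0,0,0,0,0,0,0],[0,0,0,0,0,0,0],[0,0,0,0,0,0,0],[0,0,0,0,0,0,0],[0,0,0,0,0,0,0],[0,0,0,0,0,0,0],[0,0,0,0,0,0,0],[0,0,0,0,0,0,0],[0,0,0,0,0,0,0],[0,0,0,0,0,0,0],[0,0,0,0,0,0,0],[0,0,0,0,0,0,0],[0,0,0,0,0,0,0]])

```text
time_s: 56.7
eef_pos: [0.3894, 0.2804, 0.5041]
ee_rot: [3.141, 0.004, 1.638]
wrist_force: [-0.3, 0.3, -0.2]
grip_width: 0.0
```

Emit:
servo_tool(targets=[[0,0,0,0,0,0,0],[0,0,0,0,0,0,0],[0,0,0,0,0,0,0],[0,0,0,0,0,0,0],[0,0,0,0,0,0,0],[0,0,0,0,0,0,0],[0,0,0,0,0,0,0],[0,0,0,0,0,0,0],[0,0,0,0,0,0,0],[0,0,0,0,0,0,0],[0,0,0,0,0,0,0],[0,0,0,0,0,0,0],[0,0,0,0,0,0,0],[0,0,0,0,0,0,0],[0,0,0,0,0,0,0],[0,0,0,0,0,0,0],[0,0,0,0,0,0,0],[0,0,0,0,0,0,0],[0,0,0,0,0,0,0],[0,0,0,0,0,0,0]])

```text
time_s: 59.2
eef_pos: [0.3894, 0.2804, 0.5041]
ee_rot: [3.141, 0.004, 1.638]
wrist_force: [-0.0, -0.6, 0.4]
grip_width: -0.003
```

Emit:
servo_tool(targets=[[0,0,0,0,0,0,0],[0,0,0,0,0,0,0],[0,0,0,0,0,0,0],[0,0,0,0,0,0,0],[0,0,0,0,0,0,0],[0,0,0,0,0,0,0],[0,0,0,0,0,0,0],[0,0,0,0,0,0,0],[0,0,0,0,0,0,0],[0,0,0,0,0,0,0],[0,0,0,0,0,0,0],[0,0,0,0,0,0,0],[0,0,0,0,0,0,0],[0,0,0,0,0,0,0],[0,0,0,0,0,0,0],[0,0,0,0,0,0,0],[0,0,0,0,0,0,0],[0,0,0,0,0,0,0],[0,0,0,0,0,0,0],[0,0,0,0,0,0,0]])

```text
time_s: 61.7
eef_pos: [0.3894, 0.2804, 0.5041]
ee_rot: [3.141, 0.004, 1.638]
wrist_force: [0.2, 0.3, 0.4]
grip_width: 0.002
```

```bash
cat > still.py <<'E'
from h import *
import sys
fr=[]
for i in range(14): fr.append(capture('side')[110:260,240:380].astype(int))
print([int((abs(f-fr[0]).max(2)>15).sum()) for f in fr], read_state()['time_s'])
cv2.imwrite('pics/%s.png'%sys.argv[1],cv2.resize(fr[-1][:,:,::-1].astype(np.uint8),None,fx=4,fy=4,interpolation=cv2.INTER_CUBIC))
E
python3 still.py s41
```

```text
[0, 0, 0, 0, 0, 0, 0, 0, 0, 0, 0, 0, 0, 0] 62.4
```

View pics/s41.png

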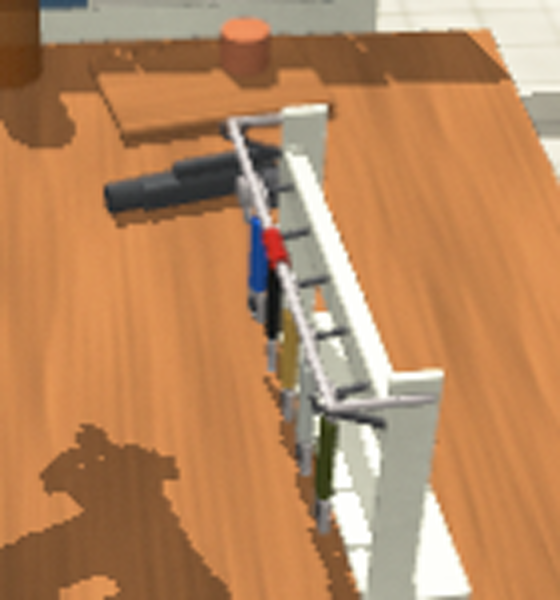

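All five hang straight, with no changed pixels over 14 frames. The bar is down and the bystanders are in place. Handing in.

```bash
python3 -c "
from rig import *
print(hand_in())"
```

```text
the job is handed in; nothing more can be done
None
```

The job is handed in at about 62 s of the 210 s allowed. All five openers hang on the rack and the keeper bar is shut. `hand_in()` gives no verdict.

**What I did:**
- **Keeper up:** I gripped the bar's red grip and swung it up to about 1.65 rad.
- **Openers:** Each one hangs by its ring eye on its own hook: olive on 1, steel on 2, gold on 3, black on 4 and blue on 5.
- **Keeper down:** I swung the bar back down to its stop. I then moved clear and waited for the openers to stop swinging.

**Last checks:**
- **Threading:** Before each release, the wrist view showed the hook passing through the ring.
- **Bar home:** Pressing down on the bar put its centre at 0.230 m, and it did not move under 12 N. The camera read 0.234 m, but the same method also read 3–4 mm high on the open bar.
- **Openers still:** Gold was swinging again after I closed the keeper, probably from the announced knock. It stayed on its hook, and the final 14 side-view frames showed no movement.
- **Other items:** The corkscrew, jar grip and caps looked unmoved in the pictures; I did not measure them. The red and turquoise look-alikes were left alone.

No check failed.

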